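Lock the chaff cup under the separator

ROBOT

A 7-joint arm with a two-finger parallel gripper is mounted at the origin on the work surface. World frame = base frame: x ahead of the robot, y to its left, z up, the work surface at z = 0. Lengths are in m, angles in rad, forces in N, time in s.
With the tool pointing down it reaches from about 0.425 to 0.95 m from the base axis. Payload 16.7 kg.
Tool frame: the origin (TCP) lies midway between the tips of the shut fingers; the grasp point (between the pads) lies 19 mm behind it; z points along the fingers, y is the direction in which the jaws open and shut (so a half turn about z gives the same grasp; the last joint's range is limited). The gripper opens to 94 mm and grips with 3 to 60 N. Pads are 16 mm wide; open, the fingers measure 119 mm over their backs; the gripper's body (75 mm by 177 mm) begins 78 mm behind the grasp point.
Start: joints at [-1.329, 0.426, 0.074, 1.606, -0.034, 1.111, -0.067], TCP at [0.257, 0.624, 0.205] pointing down, gripper open.
Joint ranges: [-2.85, 2.85], [-0.5, 2.14], [-1.23, 1.37], [0.21, 2.46], [-1.02, 4.16], [0.16, 2.05], [-2.73, 2.73]. Speed limits (rad/s): [1.89, 1.89, 2.39, 2.39, 3.01, 3.01, 3.01].

INTERFACE

Orientations are given as a unit quaternion [x, y, z, w].
In Python, from workcell import sense, snapshot, calibration, finish_job gives the robot as it stands.
- The arm moves only by the shell command python3 -m pendant 'ROWS' [FORCE]. ROWS is JSON, a list of rows, each a list of 3 entries, a list of its own where there are three numbers: the turn, a rotation vector about the world's x, y, z as a fraction of full scale, then the shift along the world's x, y, z as a fraction of full scale, then the gripper command: -1 is fully open, 1 is shut, values between are in proportion. A call has 1 to 10 rows; each row is the pose to reach, as a shift and turn from the pose commanded when the call began; what a row does not reach only later rows make up. Full scale, the value 1, is 1000 mm for a shift and 0.5 rad for a turn. A row lasts 1/10 s, in which the tool goes at most 50 mm and 8.59 degrees, less where a joint would pass 70% of its speed; a pose out of reach is approached as far as the arm can. A call with a number of a shift or a turn outside -1 to 1 is refused whole. A call with a gripper value outside its range is refused whole. The fingers move at their own pace and stop on an object; FORCE is the grip in N (left out, the last holds). Time passes only in rows, so rows that repeat a pose let the fingers close. It gives the time, the measured TCP pose, the force and the opening at its end, in the units of the state.
- sense(): the state, without advancing time (a new reading comes with each control period).
- snapshot(name): name is "scene" or "side" or "wrist"; returns the picture (420x560x3 uint8, blue, green, red); there is no depth.
- calibration(name): a dict with "K" (3x3 intrinsics, pixels), "T" (4x4, takes a point from camera to world coordinates). Camera axes: x right, y up, looking along -z (the intrinsics and any distortion apply to the point x, -y, -z); pixel columns grow to the right and rows downward; lengths in m; the calibration is good to about 2 mm. A picture is of the moment at which its call begins: read the wrist's pose just before it. calibration takes no time and is no camera call; for the wrist camera it gives the pose at the moment of the call.
- finish_job(): hands the job in, once; it reports no verdict.
The state is a dict: "time_s": time; "joints": joint angles; "dq": joint speeds; "effort": joint torques, N m; "eef_pos": TCP position; "tool_rot": TCP orientation; "force": force on the tool from outside, world axes, zero at the start; "torque": the same for the moment, N m; "finger_gap": finger opening in m.
Only numpy, scipy, OpenCV 4.12 (cv2) and the standard library are available. Lean on these libraries where they do the work, as an engineer would, in place of code of your own. Each camera call takes 0.05 s, during which the arm holds its last target.

TASK

Pick up the chaff cup (the steel pan with three lugs near its rim, not the plain scoop), offer it up under the chaff separator with its lugs in the collar's notches, and turn it by its handle until the lugs drop into their seats at the end of the turn and it hangs there by itself. Turn it gently: feel for the stop and do not force it in the collar. Leave everything else on the bench where it stands.

Things in the scene. Friction and masses are not known exactly. Their poses are not given: they have to be found in the camera images.
- cup: Chaff cup, loose: an open steel pan 76 mm across, 80 mm tall, about 0.23 kg, upright on the bench; origin at the centre of its underside, z up, its black handle along its own -x. It has three lugs near the rim; the scoop, otherwise alike, has none.
- cup_mid (a point): Centre of the chaff cup: on its axis, half-way up (40 mm above its underside). Axes as the cup's: z up, handle along -x.
- cup_rim (a point): Centre of the cup's rim, 80 mm above its underside. The top 11 mm of the wall tapers in to 67 mm across at the rim.
- cup_lug (a point): One of the cup's three lugs, the one above the handle: blocks 12 mm wide that stick out to 45.5 mm from the axis, 64 to 70 mm above the underside, 120 deg apart. This point is its centre.
- cup_grip (a point): Where to hold the handle: a straight level flat-sided rubber-sleeved bar 16 mm thick (across), 22 mm tall, 54 to 186 mm from the cup's axis; this point is inside it, 125 mm from the axis, 40 mm above the underside. Grip from above, across its thickness and firmly: the cup tends to droop in the fingers, some mm at the rim.
- mount: Chaff separator, a fixed steel cone on a stand; origin on the bench, on the vertical axis of its collar. Nominally the locked cup's axes are parallel to the mount's (handle along the mount's -x), and it goes in with the handle 56 deg clockwise of that, seen from above (slim tab: entry, broad tab: locked); but the ring of ledges inside is clocked up to 7.5 deg either way.
- mount_collar (a point): On the collar's axis at its lower face, 192.5 mm above the bench. The collar opens downwards, is 111 mm across outside and 36 mm tall. The cone above is at most 97 mm across and ends 386 mm above the bench. A column 26 mm thick stands 115 mm from the axis along the mount's +x, on a base plate 12 mm thick, 130 mm wide, from 30 mm on the -x side to 160 mm on the +x side.
- mount_ledge (a point): On the collar's axis, 197.5 mm above the bench: height of the ledges inside the collar at their start. They are 5 mm thick there, inner radius 40.5 mm (2.5 mm clear of the cup all round), with three notches 17 mm wide for the lugs (2.5 mm clear each side). Ring and notches are clocked up to 7.5 deg from nominal: feel for them. Lugs that miss the notches stop the rim 12.5 mm short of the plate.
- mount_seat (a point): On the collar's axis, 215 mm above the bench: underside of a sprung rubber plate, 72 mm across, that the cup's rim presses up. It gives at 3 N, gains 0.5 N per mm, and is solid after 6 mm. When the rim just meets it the lugs clear the start of the ledges by 1.5 mm. More than 40 N between cup and separator would damage them.
- mount_stop (a point): Nominal place of the solid stop for the handle's lug. Turned counter-clockwise (from above) the lugs climb a 5 mm ramp from 4 to 30 deg of turn, cross a crest (rim 3.5 mm above mount_seat) to about 50 deg, drop 2 mm into seats with 3 deg of play, and stop at about 55 deg, counted from the notch as found. Turning takes 1 to 2 N at the grip; at the stop force and twist rise steeply.
- scoop_mid (a point): A plain scoop, loose: pan and handle as the cup's but without lugs and with a small pouring lip. This point is on its axis, 40 mm above its underside; handle along its own -x. To be left alone.
- bowl_a: White cupping bowl, 90 mm across, 50 mm tall, loose; origin at the underside.
- bowl_b: Another such bowl.
- jar: Amber glass jar, 64 mm across, 110 mm tall, loose; origin at the underside.
- tin: Steel can with a paper label, 72 mm across, 90 mm tall, loose; origin at the underside.
- brush: Small hand brush, loose, lying on the bench along its own x.
- spoon: Steel spoon, loose, lying on the bench along its own x.
Not all that is in view belongs to the job. Leave any red look-alike of the cup alone.

How it is judged:
By the outcome, as a careful person would: the job done as asked, in the order asked, and still so for the second after the job is handed in, with the robot touching nothing.
It also fails if it takes over 72 s, if anything falls off the work surface, if the arm or the gripper's body presses on something with over 40 N, if the wrist force passes 120 N, or if a joint passes its speed limit or range.

## Working session

There is one attempt and no reset: what is moved stays moved. The work goes in short steps, Python scripts to look and compute and a shell command to move; the robot and the scene stay as the last step left them, time stands still between calls to the robot, and variables do not carry over. Pictures are saved under pics/ and viewed, and the job is handed in when it is done.

```bash
ls; mkdir -p pics; python3 - <<'E'
from workcell import *
import cv2,numpy as np
print(sense())
for n in ("scene","side","wrist"):
    c=calibration(n);print(n,np.round(c["K"],1).tolist(),np.round(c["T"],4).tolist(),[k for k in c])
    cv2.imwrite(f"pics/{n}0.png",snapshot(n))
E
```

```text
pics
{'time_s': 0.0, 'joints': array([-1.32947956,  0.42672678,  0.07385498,  1.60657785, -0.03412556,
        1.11077046, -0.06709605]), 'dq': array([ 4.85599596e-04, -2.50299908e-03, -8.19743434e-04,  1.32003512e-03,
       -5.73303931e-05, -2.93471561e-04,  5.90725865e-04]), 'effort': array([-3.99725104e-04, -9.35802269e+01,  3.66639063e+00, -4.54202914e+01,
       -4.88969637e-02,  2.00408336e-02,  1.86656321e-04]), 'eef_pos': array([0.25700104, 0.62371275, 0.20479207]), 'tool_rot': array([ 1.94187680e-01,  9.80964205e-01, -6.05573883e-04, -8.47613147e-05]), 'force': array([ 0.15576736,  0.73697353, -0.6355582 ]), 'torque': array([ 0.0043958 , -0.00131152, -0.00878467]), 'finger_gap': 0.09400983182771068}
scene [[514.0, 0.0, 266.0], [0.0, 514.0, 214.6], [0.0, 0.0, 1.0]] [[0.085, -0.7393, 0.668, 1.4712], [0.9964, 0.0586, -0.0619, -0.0761], [0.0066, 0.6708, 0.7416, 1.232], [0.0, 0.0, 0.0, 1.0]] ['K', 'T']
side [[511.5, 0.0, 280.5], [0.0, 511.5, 218.0], [0.0, 0.0, 1.0]] [[0.8239, 0.45, -0.3446, 0.0254], [-0.5665, 0.6345, -0.5258, -0.7194], [-0.018, 0.6285, 0.7776, 1.2114], [0.0, 0.0, 0.0, 1.0]] ['K', 'T']
wrist [[320.5, 0.0, 277.2], [0.0, 320.5, 207.9], [0.0, 0.0, 1.0]] [[0.3817, -0.8963, -0.2256, 0.1901], [0.9243, 0.37, 0.0939, 0.6515], [-0.0007, -0.2443, 0.9697, 0.3845], [0.0, 0.0, 0.0, 1.0]] ['K', 'T']
```

View pics/scene0.png

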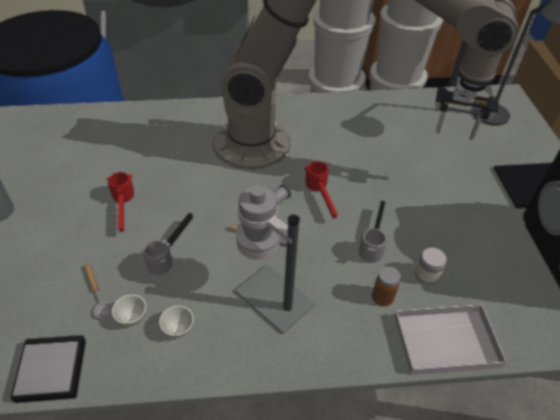

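View pics/side0.png

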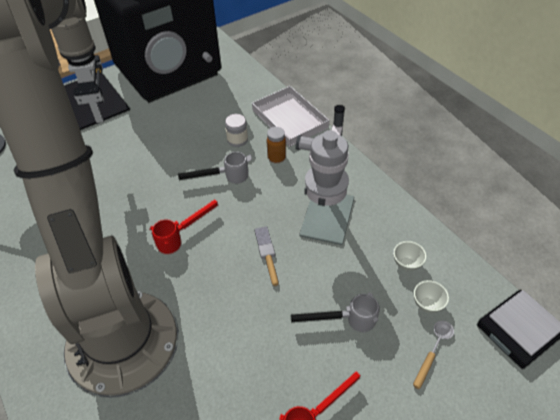

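View pics/wrist0.png

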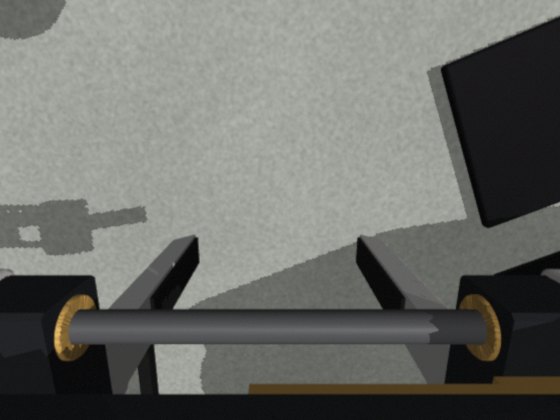

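```bash
python3 - <<'E'
import cv2,numpy as np
a=cv2.imread("pics/scene0.png");b=cv2.imread("pics/side0.png")
f=lambda im,x,y,w,h:cv2.resize(im[y:y+h,x:x+w],(400,300),interpolation=cv2.INTER_CUBIC)
cv2.imwrite("pics/z1.png",np.vstack([np.hstack([f(a,130,205,80,60+10),f(a,340,195,80,70)]),np.hstack([f(b,285,280,107,80),f(b,170,130,107,80)])]))
cv2.imwrite("pics/z2.png",np.hstack([cv2.resize(a[170:340,220:320],(400,600),interpolation=cv2.INTER_CUBIC),cv2.resize(b[95:245,285:385],(400,600),interpolation=cv2.INTER_CUBIC)]))
E
```

```text
(no output)
```

View pics/z1.png

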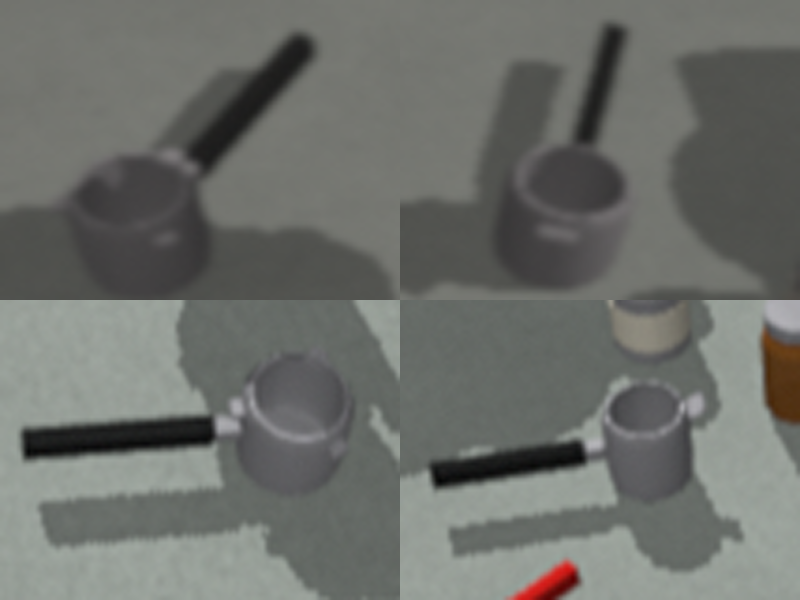

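View pics/z2.png

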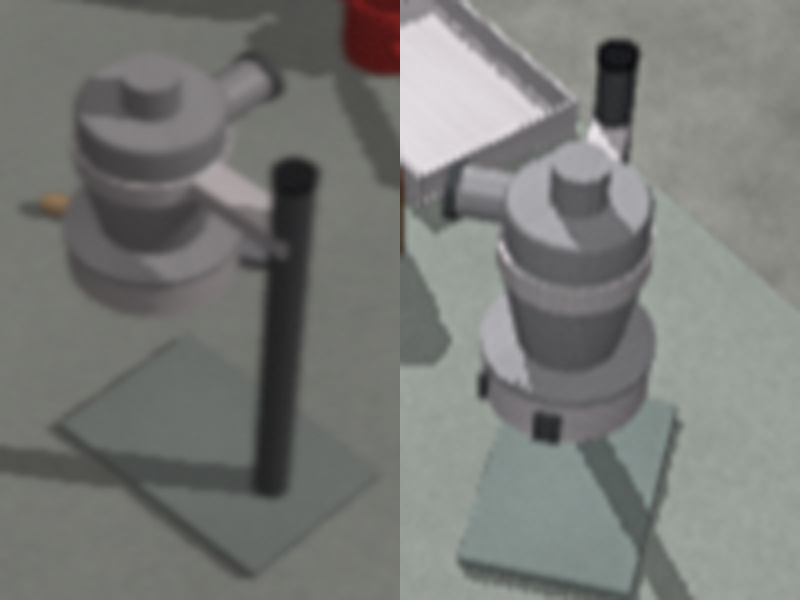

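```bash
cat > h.py <<'E'
from workcell import *
import numpy as np,cv2
from scipy.optimize import least_squares
from scipy.spatial.transform import Rotation as R
C={n:calibration(n) for n in("scene","side")}
def ray(c,uv):
    K=c["K"];T=np.array(c["T"]);d=np.linalg.solve(K,[uv[0],uv[1],1]);d=T[:3,:3]@(d*[1,-1,-1]);return T[:3,3],d
def onz(c,uv,z):
    o,d=ray(c,uv);return o+d*(z-o[2])/d[2]
def proj(c,P):
    T=np.array(c["T"]);p=(np.atleast_2d(P)-T[:3,3])@T[:3,:3];p=p*[1,-1,-1];q=p@np.array(c["K"]).T;return q[:,:2]/q[:,2:]
E
python3 - <<'E'
from h import *
def p(n,uv,z): print(n,uv,z,np.round(onz(C[n],uv,z),4))
print("base")
for uv in [(233.7,291.3),(266.2,265.8),(314.5,304.6),(282.5,332.9)]:p("scene",uv,.012)
for uv in [(300,235),(343.8,243.8),(354.5,197)]:p("side",uv,.012)
print("cup rim, handle end")
p("scene",(156.6,249.3),.08);p("side",(364.7,305.4),.08)
p("scene",(190.5,215.5),.05);p("side",(291.7,318.2),.04);p("side",(342,314.8),.04)
print("scoop")
p("scene",(340+170/5,195+185/4.286),.08);p("side",(170+247/3.74,130+110/3.74),.08)
p("side",(170+35/3.74,130+175/3.74),.04)
print("objs")
for uv in[(129,310),(176,321)]:p("scene",uv,.05)
p("side",(409,254),.05);p("side",(431,294),.05)
p("side",(264,230),.01);p("side",(275,283),.01)
p("scene",(386,275),.11);p("scene",(433,258),.09)
print(proj(C["side"],[[.2,.1,.0]]))
E
```

```text
base
scene (233.7, 291.3) 0.012 [ 0.6555 -0.0897  0.012 ]
scene (266.2, 265.8) 0.012 [0.5742 0.0092 0.012 ]
scene (314.5, 304.6) 0.012 [0.7171 0.131  0.012 ]
scene (282.5, 332.9) 0.012 [0.7968 0.0335 0.012 ]
side (300, 235) 0.012 [0.5673 0.0058 0.012 ]
side (343.8, 243.8) 0.012 [ 0.6519 -0.0931  0.012 ]
side (354.5, 197) 0.012 [0.7922 0.0278 0.012 ]
cup rim, handle end
scene (156.6, 249.3) 0.08 [ 0.5414 -0.3012  0.08  ]
side (364.7, 305.4) 0.08 [ 0.5394 -0.3063  0.08  ]
scene (190.5, 215.5) 0.05 [ 0.3917 -0.2103  0.05  ]
side (291.7, 318.2) 0.04 [ 0.3823 -0.2135  0.04  ]
side (342, 314.8) 0.04 [ 0.4927 -0.2792  0.04  ]
scoop
scene (374.0, 238.16378908072795) 0.08 [0.5503 0.3253 0.08  ]
side (236.0427807486631, 159.41176470588235) 0.08 [0.547  0.3216 0.08  ]
side (179.35828877005346, 176.79144385026737) 0.04 [0.3784 0.3963 0.04  ]
objs
scene (129, 310) 0.05 [ 0.7174 -0.3682  0.05  ]
scene (176, 321) 0.05 [ 0.7608 -0.2431  0.05  ]
side (409, 254) 0.05 [ 0.7562 -0.2431  0.05  ]
side (431, 294) 0.05 [ 0.7149 -0.3683  0.05  ]
side (264, 230) 0.01 [0.492  0.0837 0.01  ]
side (275, 283) 0.01 [ 0.4158 -0.0869  0.01  ]
scene (386, 275) 0.11 [0.7021 0.3181 0.11  ]
scene (433, 258) 0.09 [0.642  0.4701 0.09  ]
[[173.9341108  276.15214067]]
```

```bash
python3 - <<'E'
from h import *
def tri(a,b):
    o1,d1=ray(C["scene"],a);o2,d2=ray(C["side"],b)
    s=np.linalg.lstsq(np.c_[d1,-d2],o2-o1,rcond=None)[0];p,q=o1+d1*s[0],o2+d2*s[1];print(a,b,np.round((p+q)/2,4),np.round(np.linalg.norm(p-q),4))
sc=lambda x,y:(220+x/4,170+y*170/600)
sd=lambda x,y:(285+(x-400)/4,95+y/4)
print("spout");tri(sc(265,75),sd(452,192))
print("top knob");tri(sc(150,70),sd(580,162))
print("column top");tri(sc(295,175),sd(618,50))
print("tabs side z~.2105");
for x,y in [(484,386),(547,427)]:print(onz(C["side"],sd(x,y),.2105))
print("cone ring?");
print("cup");tri((156.6,249.3),(364.7,305.4));tri((190,216),(291.7,317.5))
c=np.array([.6345,-.0226])
print(proj(C["side"],[[*c,.228],[*c,.1925]]),proj(C["scene"],[[*c,.228]]))
E
```

```text
spout
(286.25, 191.25) (298.0, 143.0) [0.5884 0.0532 0.331 ] 0.0054
top knob
(257.5, 189.83333333333334) (330.0, 135.5) [ 0.6308 -0.0194  0.3854] 0.0024
column top
(293.75, 219.58333333333334) (339.5, 107.5) [0.7211 0.0553 0.3771] 0.0006
tabs side z~.2105
[ 0.57423806 -0.00755994  0.2105    ]
[ 0.5862921  -0.05965552  0.2105    ]
cone ring?
cup
(156.6, 249.3) (364.7, 305.4) [ 0.5401 -0.3034  0.0771] 0.0038
(190, 216) (291.7, 317.5) [ 0.3838 -0.2124  0.0396] 0.0014
[[328.07992366 180.58767415]
 [327.35833637 189.68066478]] [[256.34240214 234.99263788]]
```

```bash
python3 -m pendant '[[[0,0,0],[0.1,-0.18,0.04],-1],[[0,0,0],[0.2,-0.36,0.04],-1],[[0,0,0],[0.2,-0.36,0.04],-1],[[0,0,0],[0.2,-0.36,0.04],-1],[[0,0,0],[0.2,-0.36,0.04],-1],[[0,0,0],[0.2,-0.36,0.04],-1],[[0,0,0],[0.2,-0.36,0.04],-1],[[0,0,0],[0.2,-0.36,0.04],-1],[[0,0,0],[0.2,-0.36,0.04],-1]]' 60; python3 -c "
from h import *
print(sense()['joints'])"
```

```text
time_s: 1.05
eef_pos: [0.4595, 0.2591, 0.2461]
tool_rot: [0.197, 0.98, -0.0, 0.001]
force: [-0.9, 1.0, -0.6]
finger_gap: 0.0942
[-0.87452388  0.14450056  0.26656525  1.89948714 -0.04150063  1.102322
  0.58206204]
```

```bash
python3 -m pendant '[[[0,0,0],[0.01,-0.25,0.0],-1],[[0,0,0],[0.01,-0.25,0.0],-1],[[0,0,0],[0.01,-0.25,0.0],-1],[[0,0,0],[0.01,-0.25,0.0],-1],[[0,0,0],[0.01,-0.25,0.0],-1],[[0,0,-0.27],[-0.035,-0.49,0],-1],[[0,0,-0.27],[-0.035,-0.49,0.0],-1],[[0,0,-0.27],[-0.035,-0.49,0.0],-1],[[0,0,-0.27],[-0.035,-0.49,0],-1],[[0,0,-0.27],[-0.035,-0.49,0],-1]]'; python3 -m pendant '[[[0,0,0],[0,0,0],-1],[[0,0,0],[0,0,0],-1],[[0,0,0],[0,0,0],-1]]';  python3 -c "
from h import *
print(sense()['joints'])
np.save('w1.npy',np.array(calibration('wrist')['T']))
cv2.imwrite('pics/w1.png',snapshot('wrist'))"
```

```text
time_s: 2.05
eef_pos: [0.4213, -0.2279, 0.2457]
tool_rot: [0.26, 0.966, 0.0, 0.0]
force: [1.7, -0.3, 0.5]
finger_gap: 0.0941
time_s: 2.35
eef_pos: [0.4225, -0.2248, 0.2453]
tool_rot: [0.259, 0.966, 0.0, -0.0]
force: [0.1, 0.2, -1.1]
finger_gap: 0.0943
[-0.33617836  0.04914206  0.72850641  2.01529704 -0.03697397  1.09035866
  1.45523692]
```

View pics/w1.png

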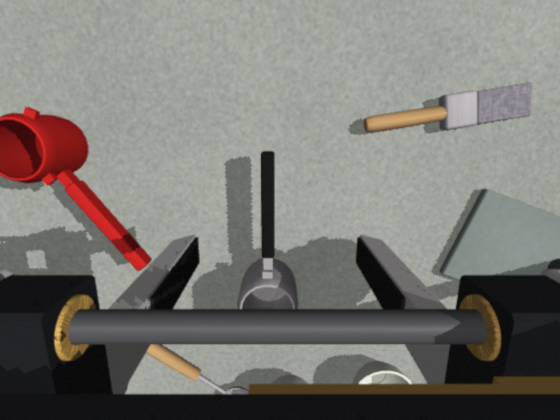

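```bash
python3 - <<'E'
from h import *
im=cv2.imread('pics/w1.png');g=cv2.cvtColor(im,6)
for r in (160,180,200,220,240,252):
    x=np.where(g[r,245:290]<60)[0]+245;print(r,x.min(),x.max(),end=' ')
c=dict(K=calibration('wrist')['K'],T=np.load('w1.npy'))
col=g[140:270,267];y=np.where(col<60)[0]+140;print(y.min(),y.max())
pts=[]
for r in (160,180,200,220,240,252):
    x=np.where(g[r,245:290]<60)[0]+245
    P=onz(c,((x.min()+x.max())/2+.0,r),.051);pts.append(P[:2])
pts=np.array(pts);m=pts.mean(0);u=np.linalg.svd(pts-m)[2][0];print("az",np.degrees(np.arctan2(u[1],u[0])),m)
e=onz(c,(267,y.min()-.5),.051)[:2];s=onz(c,(268,y.max()+.5),.051)[:2];print("ends",e,s,np.linalg.norm(e-s))
d=(e-s)/np.linalg.norm(e-s);print(d,np.degrees(np.arctan2(d[1],d[0])),"axis",e-.186*d,s-.054*d,"grip138",e-.048*d)
p=sense();X=R.from_quat(p['tool_rot']).as_matrix();print(X[:,0],np.degrees(np.arctan2(X[1,0],X[0,0])),p['eef_pos'])
big=cv2.resize(im[140:320,200:340],(560,720)[:2] and (466,600),interpolation=cv2.INTER_CUBIC);cv2.imwrite('pics/w1z.png',big)
E
```

```text
160 261 273 180 261 273 200 261 273 220 262 273 240 262 273 252 262 273 152 257
az -30.143670542590023 [ 0.43688699 -0.2470829 ]
ends [ 0.37734001 -0.21231158] [ 0.4907998  -0.27779221] 0.1309993804448347
[-0.8661094   0.49985449] 150.00962611706314 axis [ 0.53843635 -0.30528452] [ 0.53756971 -0.30478436] grip138 [ 0.41891326 -0.2363046 ]
[-8.65908061e-01  5.00203065e-01  3.52402106e-04] 149.98656238255785 [ 0.4225798  -0.22460872  0.24533293]
```

View pics/w1z.png

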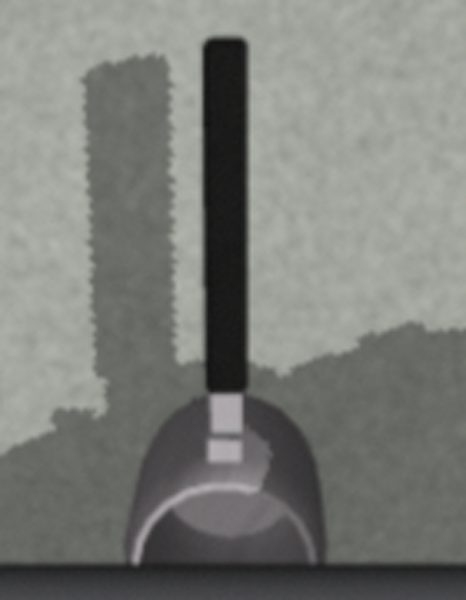

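```bash
python3 -m pendant '[[[0,0,0],[-0.004,-0.012,-0.04],-1],[[0,0,0],[-0.004,-0.012,-0.09],-1],[[0,0,0],[-0.004,-0.012,-0.13],-1],[[0,0,0],[-0.004,-0.012,-0.17],-1],[[0,0,0],[-0.004,-0.012,-0.2],-1],[[0,0,0],[-0.004,-0.012,-0.215],-1],[[0,0,0],[-0.004,-0.012,-0.224],-1],[[0,0,0],[-0.004,-0.012,-0.224],-1],[[0,0,0],[-0.004,-0.012,-0.224],-1]]'
python3 -c "
from h import *
s=sense();print(s['force'],s['torque'])
X=R.from_quat(s['tool_rot']).as_matrix();print(np.degrees(np.arctan2(X[1,0],X[0,0])),s['eef_pos'])"
```

```text
time_s: 3.3
eef_pos: [0.4187, -0.2377, 0.0221]
tool_rot: [0.26, 0.966, 0.0, 0.0]
force: [0.7, 0.3, -0.9]
finger_gap: 0.0943
[ 0.72344965  0.34133995 -0.86612112] [-0.0244799  -0.02861258 -0.01804789]
149.90778294348542 [ 0.41869694 -0.23771276  0.02208741]
```

Close firmly.

```bash
python3 -m pendant '[[[0,0,0],[0,0,0],1],[[0,0,0],[0,0,0],1],[[0,0,0],[0,0,0],1],[[0,0,0],[0,0,0],1],[[0,0,0],[0,0,0],1],[[0,0,0],[0,0,0],1],[[0,0,0],[0,0,0],1],[[0,0,0],[0,0,0],1],[[0,0,0],[0,0,0],1],[[0,0,0],[0,0,0],1]]' 60
python3 -m pendant '[[[0,0,0],[0,0,0.02],1],[[0,0,0],[0,0,0.05],1],[[0,0,0],[0,0,0.09],1],[[0,0,0],[0,0,0.09],1],[[0,0,0],[0,0,0.09],1],[[0,0,0],[0,0,0.09],1]]'
python3 -c "
from h import *
s=sense();print(s['force'],s['torque'])
cv2.imwrite('pics/w2.png',snapshot('wrist'));a=snapshot('side');cv2.imwrite('pics/s2.png',a)
b=snapshot('scene');f=lambda im,x,y:cv2.resize(im[y:y+90,x:x+120],(400,300),interpolation=2)
cv2.imwrite('pics/z3.png',np.hstack([f(a,280,250),f(b,120,180)]))
X=R.from_quat(s['tool_rot']).as_matrix();print(np.degrees(np.arctan2(X[1,0],X[0,0])),s['eef_pos'])"
```

```text
time_s: 4.3
eef_pos: [0.4181, -0.2379, 0.0215]
tool_rot: [0.26, 0.966, -0.0, -0.0]
force: [-0.4, 1.1, 0.4]
finger_gap: 0.0172
time_s: 4.9
eef_pos: [0.4175, -0.2374, 0.1105]
tool_rot: [0.26, 0.966, 0.0, -0.001]
force: [0.8, 0.4, -1.8]
finger_gap: 0.0157
[ 0.76640549  0.44203577 -1.83867886] [ 0.12795326  0.25025384 -0.03707295]
149.89276074490985 [ 0.41752324 -0.23738762  0.1104969 ]
```

View pics/z3.png

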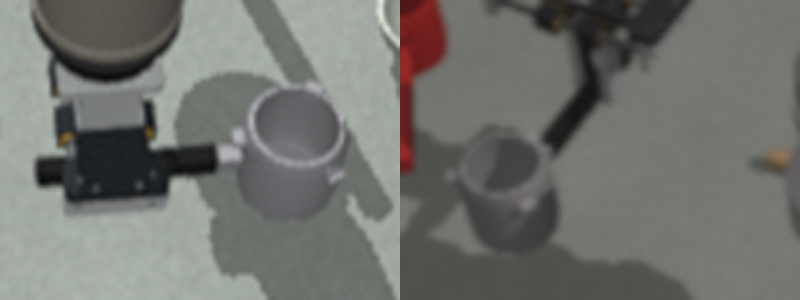

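View pics/w2.png

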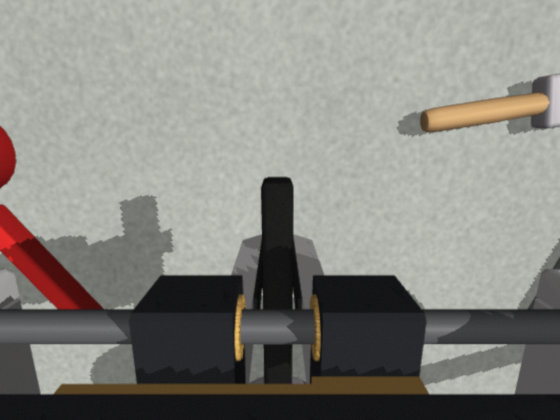

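```bash
python3 - <<'E'
from h import *
def tri(a,b):
    o1,d1=ray(C["scene"],a);o2,d2=ray(C["side"],b)
    s=np.linalg.lstsq(np.c_[d1,-d2],o2-o1,rcond=None)[0];p,q=o1+d1*s[0],o2+d2*s[1];print(np.round((p+q)/2,4),np.round(np.linalg.norm(p-q),4))
tri((152.4,228.9),(368.5,287.5))
c=calibration('wrist')
print(onz(c,(278,178),.14),sense()['eef_pos'])
E
```

```text
[ 0.5387 -0.3027  0.1641] 0.0059
[ 0.37509796 -0.21297347  0.14      ] [ 0.417438   -0.23779354  0.11047481]
```

```bash
python3 -m pendant '[[[0,0,0.02],[0.004,0.012,0],1],[[0,0,0.06],[0.012,0.036,0],1],[[0,0,0.13],[0.022,0.066,0],1],[[0,0,0.2],[0.034,0.102,0],1],[[0,0,0.27],[0.046,0.138,0],1],[[0,0,0.34],[0.058,0.174,0],1],[[0,0,0.41],[0.069,0.206,0],1],[[0,0,0.46],[0.077,0.232,0],1],[[0,0,0.49],[0.082,0.247,0],1],[[0,0,0.503],[0.084,0.253,0],1]]'
python3 -m pendant '[[[0,0,0],[0,0,0],1],[[0,0,0],[0,0,0],1],[[0,0,0],[0,0,0],1]]'
python3 -c "
from h import *
s=sense();print(s['force'],s['torque'],s['joints'])
a=snapshot('side');cv2.imwrite('pics/s3.png',a)
b=snapshot('scene');cv2.imwrite('pics/c3.png',b);f=lambda im,x,y:cv2.resize(im[y:y+120,x:x+80],(400,600),interpolation=2)
cv2.imwrite('pics/z4.png',np.hstack([f(a,285,120),f(b,215,170)]))
X=R.from_quat(s['tool_rot']).as_matrix();print(np.degrees(np.arctan2(X[1,0],X[0,0])),s['eef_pos'])"
```

```text
time_s: 6.05
eef_pos: [0.5022, 0.0166, 0.1111]
tool_rot: [0.136, 0.991, -0.0, -0.0]
force: [-0.7, -0.8, -2.2]
finger_gap: 0.0156
time_s: 6.35
eef_pos: [0.5018, 0.0138, 0.1115]
tool_rot: [0.138, 0.99, -0.0, -0.0]
force: [0.0, 0.4, -2.0]
finger_gap: 0.0155
[ 0.03863315  0.438624   -1.96094527] [0.09259817 0.28815113 0.00679727] [-0.64284938  0.29374876  0.57599311  2.10455342 -0.22112056  0.8010568
  1.36283585]
164.15770131962162 [0.50183932 0.01377402 0.1114799 ]
```

View pics/z4.png

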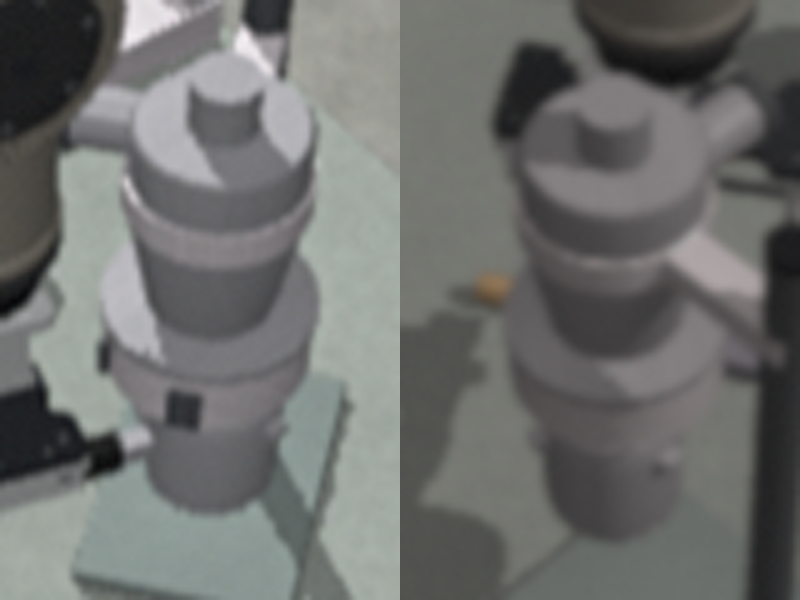

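View pics/s3.png

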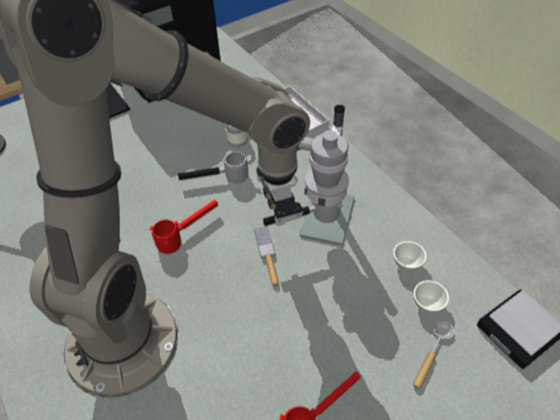

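```bash
cat >> h.py <<'E'
def circ(x,y,z,r,n=120):
    t=np.linspace(0,2*np.pi,n);return np.c_[x+r*np.cos(t),y+r*np.sin(t),0*t+z]
def overlay(im,c,curves,x,y,w,h,s):
    o=cv2.resize(im[y:y+h,x:x+w],(w*s,h*s),interpolation=cv2.INTER_CUBIC)
    for P,colr in curves:
        q=((proj(c,P)-[x,y]+.5)*s).astype(np.int32);cv2.polylines(o,[q],False,colr,1)
    return o
E
python3 - <<'E'
from h import *
m=(.634,-.0215);a=np.radians(164.16);e=(.5018,.0138);cu=(e[0]-.1375*np.cos(a),e[1]-.1375*np.sin(a));print(cu)
zb=.090-.0
cv=[(circ(*m,.1925,.0555),(0,0,255)),(circ(*m,.2285,.0555),(0,0,255)),(circ(*m,.012,.001),(0,0,255)),(circ(*cu,zb,.038),(0,255,0)),(circ(*m,.386,.012),(0,0,255))]
A=overlay(cv2.imread('pics/s3.png'),C['side'],cv,295,125,60,100,6);B=overlay(cv2.imread('pics/c3.png'),C['scene'],cv,225,180,70,100,6)
cv2.imwrite('pics/o1.png',np.hstack([A,B]))
E
```

```text
(np.float64(0.6340788048430869), np.float64(-0.023730891133632248))
```

View pics/o1.png

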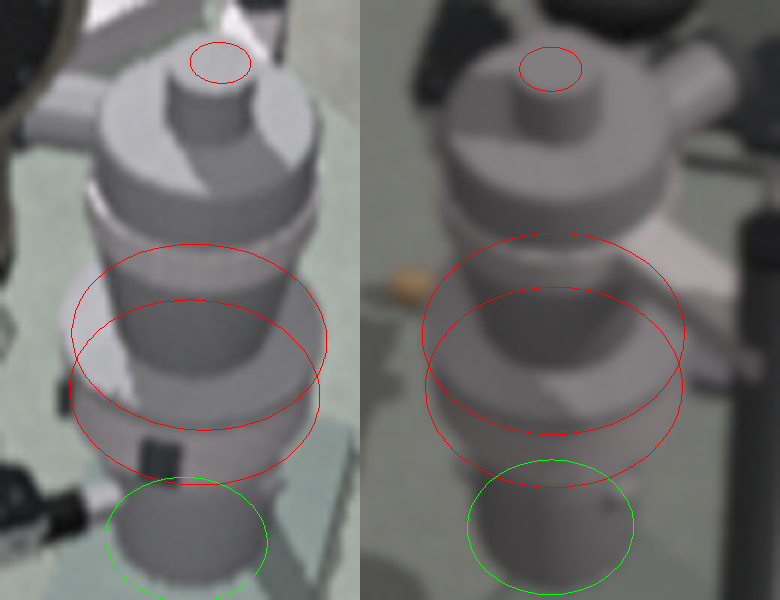

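```bash
python3 - <<'E'
from h import *
m=(.634,-.0215);cu=(.6341,-.0237)
for n,f,rows in(('side','pics/s3.png',(177,180,183,209,212,215)),('scene','pics/c3.png',(230,234,238,262,266,270))):
    im=cv2.imread(f);g=cv2.cvtColor(im,6).astype(float);
    x0,x1=(298,358) if n=='side' else (228,300)
    for r in rows: print(n,r,x0,g[r,x0:x1].astype(int).tolist())
    for nm,P in(('coltop',circ(*m,.2285,.0555,720)),('colbot',circ(*m,.1925,.0555,720)),('cupbot',circ(*cu,.09,.038,720)),('cup z150',circ(*cu,.15,.038,720))):
        q=proj(C[n],P);print(nm,q.min(0).round(1),q.max(0).round(1))
E
```

```text
side 177 298 [172, 172, 168, 168, 168, 167, 171, 181, 186, 187, 187, 188, 188, 190, 185, 147, 92, 77, 83, 88, 88, 90, 91, 92, 93, 93, 94, 93, 92, 93, 94, 94, 90, 90, 90, 89, 86, 85, 85, 81, 79, 75, 77, 97, 114, 115, 115, 114, 112, 115, 139, 169, 173, 171, 167, 167, 168, 169, 172, 172]
side 180 298 [164, 173, 169, 170, 167, 165, 162, 163, 184, 190, 187, 185, 186, 187, 190, 180, 128, 82, 78, 84, 87, 88, 90, 91, 91, 93, 92, 92, 92, 91, 91, 92, 91, 88, 87, 85, 84, 82, 80, 77, 75, 83, 106, 115, 117, 116, 117, 117, 116, 114, 126, 161, 172, 172, 172, 172, 169, 169, 168, 169]
side 183 298 [167, 166, 167, 166, 165, 165, 160, 143, 164, 184, 186, 184, 182, 181, 179, 181, 180, 159, 106, 82, 84, 86, 86, 90, 89, 90, 90, 89, 88, 89, 89, 88, 88, 88, 86, 84, 81, 77, 74, 79, 98, 115, 119, 119, 117, 117, 119, 117, 118, 116, 132, 167, 176, 172, 168, 167, 167, 169, 171, 170]
side 209 298 [35, 33, 31, 28, 29, 31, 34, 33, 32, 27, 42, 99, 151, 151, 135, 125, 114, 99, 91, 95, 98, 99, 101, 102, 103, 103, 104, 104, 104, 103, 103, 104, 103, 100, 100, 98, 96, 94, 92, 88, 84, 81, 102, 144, 151, 149, 148, 148, 146
[... 2180 characters left out ...]
, 66, 67, 67, 67, 68, 70, 74, 77, 80, 82, 85, 86, 89, 90, 90, 90, 91, 93, 94, 96, 100, 107, 114, 117, 117, 116, 115, 116, 116, 115, 114, 115, 114, 110, 100, 76, 51, 38, 35, 37, 39, 42, 45, 51, 64, 84, 103, 112, 115, 115]
scene 270 228 [118, 118, 118, 119, 119, 118, 117, 119, 119, 120, 120, 119, 118, 118, 117, 113, 101, 82, 67, 63, 63, 65, 65, 66, 66, 67, 67, 69, 72, 75, 79, 80, 83, 85, 87, 88, 90, 91, 92, 93, 94, 96, 100, 104, 106, 107, 110, 112, 114, 116, 117, 117, 115, 115, 114, 111, 96, 71, 48, 37, 37, 36, 40, 43, 47, 53, 70, 93, 109, 115, 116, 116]
coltop [234.9 218.4] [278.6 251.9]
colbot [235.4 227.4] [278.2 260.8]
cupbot [242.4 256.2] [270.2 278.6]
cup z150 [241.8 242.6] [270.4 265.3]
```

```bash
python3 - <<'E'
from h import *
f=lambda p,x,y,w,h,s:cv2.resize(cv2.convertScaleAbs(cv2.imread(p)[y:y+h,x:x+w],alpha=1.8,beta=-20),(w*s,h*s),interpolation=cv2.INTER_CUBIC)
cv2.imwrite('pics/o2.png',np.hstack([f('pics/scene0.png',225,215,65,70,6),f('pics/c3.png',225,215,65,70,6)]))
im=cv2.imread('pics/scene0.png');
for r in (236,240,244,248):
    print(r,226,im[r,226:292].astype(int).sum(1).tolist())
E
```

```text
236 226 [353, 352, 351, 350, 348, 352, 352, 354, 345, 321, 300, 290, 290, 292, 292, 293, 292, 289, 280, 257, 219, 192, 181, 182, 183, 186, 187, 190, 189, 189, 192, 192, 192, 192, 188, 191, 195, 207, 219, 234, 241, 249, 268, 302, 340, 370, 377, 380, 377, 381, 379, 374, 366, 341, 305, 270, 252, 245, 245, 252, 248, 221, 171, 126, 116, 115]
240 226 [349, 349, 351, 354, 351, 350, 347, 348, 348, 336, 300, 270, 273, 289, 295, 298, 299, 298, 297, 295, 296, 289, 277, 259, 241, 221, 210, 201, 200, 199, 195, 198, 206, 209, 218, 231, 245, 268, 290, 313, 338, 364, 380, 382, 384, 386, 386, 382, 380, 380, 377, 365, 343, 325, 318, 317, 313, 305, 292, 273, 245, 226, 228, 236, 236, 209]
244 226 [350, 354, 355, 355, 358, 356, 352, 351, 349, 342, 308, 261, 227, 222, 238, 265, 284, 295, 295, 298, 298, 296, 292, 291, 292, 289, 290, 292, 301, 325, 350, 370, 380, 388, 389, 388, 386, 385, 382, 381, 381, 384, 383, 386, 386, 383, 380, 371, 355, 344, 345, 349, 335, 288, 230, 198, 192, 191, 196, 194, 167, 128, 112, 122, 131, 131]
248 226 [351, 353, 351, 349, 348, 351, 352, 354, 351, 347, 337, 308, 266, 237, 229, 231, 232, 229, 228, 233, 237, 244, 256, 265, 271, 275, 278, 280, 280, 280, 280, 282, 286, 303, 331, 355, 365, 365, 364, 354, 343, 331, 326, 323, 321, 329, 340, 352, 360, 364, 364, 360, 351, 344, 342, 339, 339, 339, 335, 299, 236, 157, 114, 109, 112, 117]
```

View pics/o2.png

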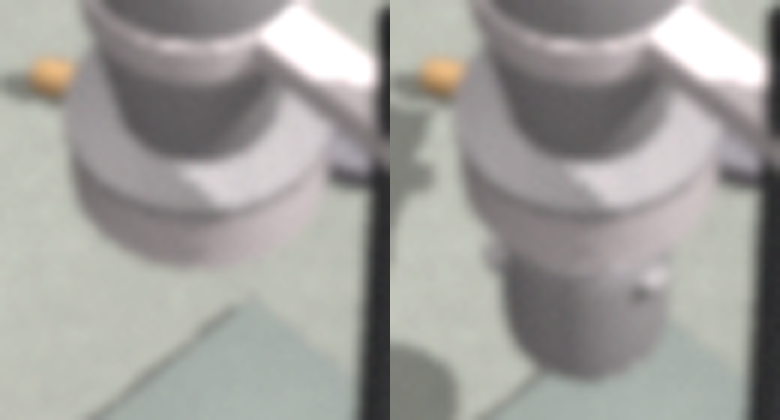

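```bash
python3 - <<'E'
from h import *
m=(.631,-.0197)
def cup(x,y,zb): return [(circ(x,y,zb,.038),(0,255,0)),(circ(x,y,zb+.069,.038),(0,255,0)),(circ(x,y,zb+.08,.0335),(255,255,0))]
cv=[(circ(*m,.1925,.0555),(0,0,255)),(circ(*m,.2285,.0555),(0,0,255)),(circ(*m,.386,.012),(0,0,255)),(np.array([[*m,.386],[*m,.012]]),(0,0,255))]
x=(.638,-.0215)
A=overlay(cv2.imread('pics/s3.png'),C['side'],cv+cup(*x,.09),298,130,57,100,6);B=overlay(cv2.convertScaleAbs(cv2.imread('pics/c3.png'),alpha=1.7),C['scene'],cv+cup(*x,.09),225,180,70,100,6)
cv2.imwrite('pics/o3.png',np.hstack([A,B]))
E
```

```text
(no output)
```

View pics/o3.png

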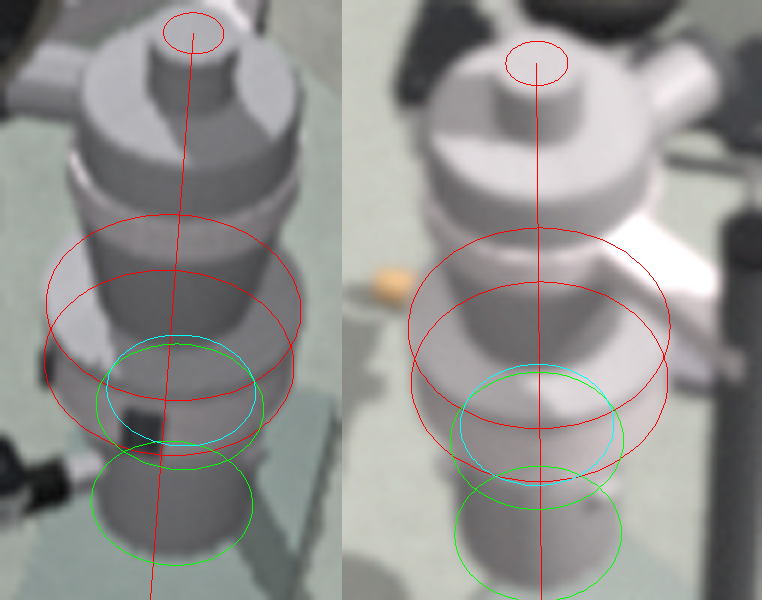

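```bash
python3 -m pendant '[[[0,0,0],[-0.003,0.001,0.0],1],[[0,0,0],[-0.007,0.002,0.005],1],[[0,0,0],[-0.007,0.002,0.015],1],[[0,0,0],[-0.007,0.002,0.022],1],[[0,0,0],[-0.007,0.002,0.022],1],[[0,0,0],[-0.007,0.002,0.022],1],[[0,0,0],[-0.007,0.002,0.022],1]]'
cat > st.py <<'E'
from h import *
import sys
a=snapshot('side');b=snapshot('scene');k=sys.argv[1];cv2.imwrite(f'pics/s{k}.png',a);cv2.imwrite(f'pics/c{k}.png',b)
s=sense();X=R.from_quat(s['tool_rot']).as_matrix();az=np.arctan2(X[1,0],X[0,0]);e=s['eef_pos']
print(s['time_s'],'F',s['force'].round(2),'M',s['torque'].round(3),'az',np.degrees(az).round(2),'e',e.round(4),'kin axis',(e[0]-.1375*np.cos(az)).round(4),(e[1]-.1375*np.sin(az)).round(4),'up',X[:,2].round(4),'j7',s['joints'][6].round(2))
m=(.631,-.0197);x=(e[0]-.1375*np.cos(az)+.004,e[1]-.1375*np.sin(az)+.0022,e[2]-.021)
cv=[(circ(*m,.1925,.0555),(0,0,255)),(circ(*m,.2285,.0555),(0,0,255)),(circ(*x,.038),(0,255,0))]
A=overlay(a,C['side'],cv,298,130,57,100,6);B=overlay(cv2.convertScaleAbs(b,alpha=1.7),C['scene'],cv,225,180,70,100,6)
cv2.imwrite(f'pics/o{k}.png',np.hstack([A,B]))
E
python3 st.py 5
```

```text
time_s: 7.15
eef_pos: [0.495, 0.0171, 0.1333]
tool_rot: [0.137, 0.991, -0.0, -0.0]
force: [0.2, 0.1, -2.9]
finger_gap: 0.0156
7.25 F [-0.89 -0.27 -2.3 ] M [0.136 0.269 0.033] az 164.28 e [0.495  0.017  0.1332] kin axis 0.6273 -0.0202 up [-5.e-04 -3.e-04 -1.e+00] j7 1.32
```

View pics/o5.png

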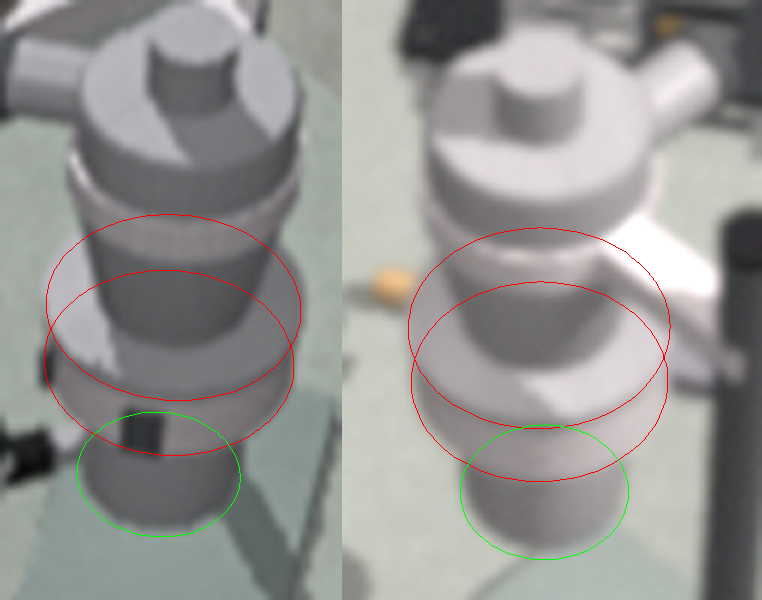

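```bash
python3 -m pendant '[[[0,0,0],[-0.001,-0.001,0.003],1],[[0,0,0],[-0.001,-0.001,0.006],1],[[0,0,0],[-0.001,-0.001,0.006],1]]'
python3 -m pendant '[[[0,0,0],[0,0,0.002],1],[[0,0,0],[0,0,0.004],1],[[0,0,0],[0,0,0.004],1]]'
python3 -m pendant '[[[0,0,0],[0,0,0.001],1],[[0,0,0],[0,0,0.002],1],[[0,0,0],[0,0,0.002],1]]'
python3 st.py 6
```

```text
time_s: 7.55
eef_pos: [0.4943, 0.016, 0.1399]
tool_rot: [0.137, 0.991, 0.0, 0.0]
force: [-0.1, 0.2, -2.1]
finger_gap: 0.0156
time_s: 7.85
eef_pos: [0.4943, 0.0161, 0.1437]
tool_rot: [0.137, 0.991, 0.0, 0.0]
force: [-0.0, -0.2, -2.7]
finger_gap: 0.0159
time_s: 8.15
eef_pos: [0.4941, 0.0161, 0.1455]
tool_rot: [0.137, 0.991, -0.0, -0.0]
force: [1.3, -0.3, -3.8]
finger_gap: 0.0155
8.25 F [ 0.33 -0.41 -2.54] M [0.1   0.245 0.065] az 164.28 e [0.4941 0.0161 0.1454] kin axis 0.6264 -0.0212 up [-1.e-04 -1.e-04 -1.e+00] j7 1.31
```

```bash
python3 -m pendant '[[[0,0,0],[0,0,0.001],1],[[0,0,0],[0,0,0.002],1],[[0,0,0],[0,0,0.002],1]]'
python3 -m pendant '[[[0,0,0],[0,0,0.001],1],[[0,0,0],[0,0,0.002],1],[[0,0,0],[0,0,0.002],1]]';python3 st.py 7
```

```text
time_s: 8.55
eef_pos: [0.4937, 0.0161, 0.1472]
tool_rot: [0.137, 0.991, -0.0, -0.0]
force: [1.6, 0.9, -10.2]
finger_gap: 0.0151
time_s: 8.85
eef_pos: [0.4936, 0.0162, 0.1493]
tool_rot: [0.137, 0.991, -0.0, -0.0]
force: [-2.0, 1.3, -10.1]
finger_gap: 0.0157
8.95 F [-2.    0.44 -9.55] M [0.391 1.443 0.028] az 164.29 e [0.4938 0.0161 0.1493] kin axis 0.6261 -0.0211 up [-7.e-04 -0.e+00 -1.e+00] j7 1.3
```

```bash
python3 -m pendant '[[[0,0,0],[0,0,-0.002],1],[[0,0,0],[0,0,-0.004],1],[[0,0,0],[0,0,-0.004],1]]';python3 st.py 8; python3 -c "
from h import *
cv2.imwrite('pics/w8.png',snapshot('wrist'))"
```

```text
time_s: 9.25
eef_pos: [0.4948, 0.016, 0.1457]
tool_rot: [0.137, 0.991, 0.0, 0.001]
force: [1.3, -0.6, -2.0]
finger_gap: 0.0155
9.35 F [ 0.79 -0.53 -1.41] M [0.134 0.304 0.018] az 164.27 e [0.4947 0.016  0.1457] kin axis 0.627 -0.0212 up [ 9.e-04  0.e+00 -1.e+00] j7 1.31
```

View pics/o8.png

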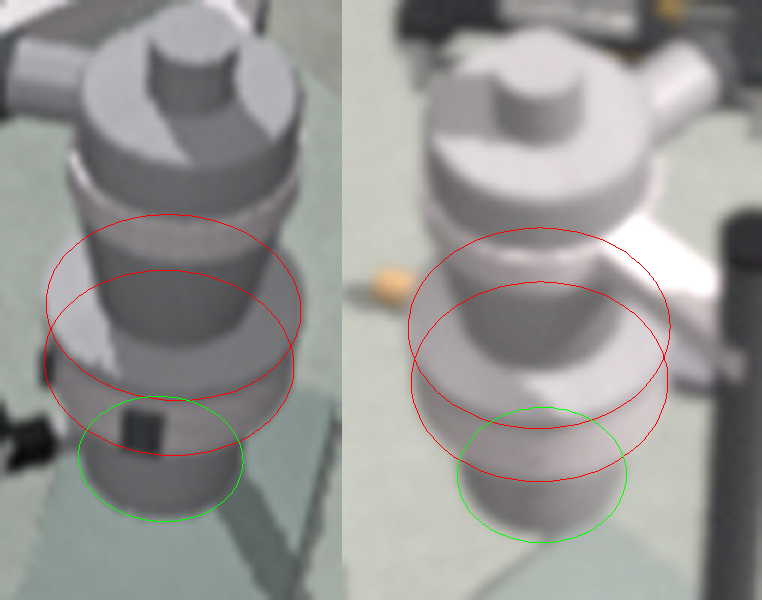

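View pics/w8.png

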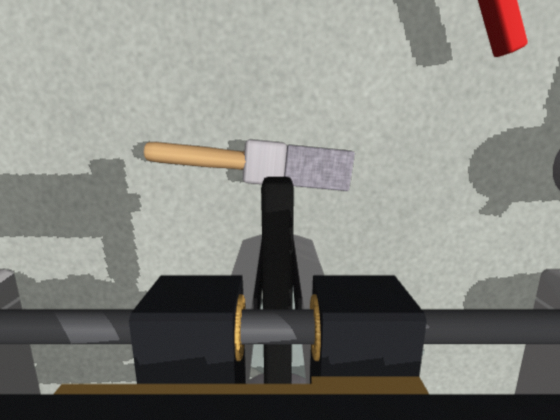

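```bash
python3 -m pendant '[[[0,0,0.06],[-0.001,-0.004,-0.002],1],[[0,0,0.12],[-0.002,-0.008,-0.002],1],[[0,0,0.188],[-0.003,-0.0126,-0.002],1],[[0,0,0.188],[-0.003,-0.0126,-0.002],1],[[0,0,0.188],[-0.003,-0.0126,-0.001],1],[[0,0,0.188],[-0.003,-0.0126,0.0],1],[[0,0,0.188],[-0.003,-0.0126,0.001],1],[[0,0,0.188],[-0.003,-0.0126,0.002],1],[[0,0,0.188],[-0.003,-0.0126,0.002],1]]';python3 st.py 9
```

```text
time_s: 10.3
eef_pos: [0.4912, 0.0036, 0.1476]
tool_rot: [0.09, 0.996, 0.0, 0.0]
force: [0.6, 0.5, -2.7]
finger_gap: 0.0154
10.4 F [ 0.16 -0.73 -2.29] M [ 0.093  0.252 -0.039] az 169.67 e [0.4911 0.0035 0.1475] kin axis 0.6264 -0.0211 up [ 0. -0. -1.] j7 1.42
```

```bash
python3 -m pendant '[[[0,0,0],[0,0,0.001],1],[[0,0,0],[0,0,0.002],1],[[0,0,0],[0,0,0.002],1]]'; python3 -m pendant '[[[0,0,0],[0,0,0.001],1],[[0,0,0],[0,0,0.002],1],[[0,0,0],[0,0,0.002],1]]';python3 st.py 10
```

```text
time_s: 10.7
eef_pos: [0.4912, 0.0034, 0.1496]
tool_rot: [0.09, 0.996, 0.0, 0.0]
force: [-0.1, 0.1, -2.1]
finger_gap: 0.0157
time_s: 11.0
eef_pos: [0.4913, 0.0035, 0.1516]
tool_rot: [0.09, 0.996, 0.0, 0.0]
force: [-0.3, -0.6, -2.4]
finger_gap: 0.0161
11.1 F [ 0.98  0.26 -1.78] M [0.076 0.242 0.037] az 169.67 e [0.4912 0.0035 0.1515] kin axis 0.6265 -0.0212 up [ 1.e-04 -0.e+00 -1.e+00] j7 1.41
```

```bash
python3 -m pendant '[[[0,0,0],[0,0,0.001],1],[[0,0,0],[0,0,0.003],1],[[0,0,0],[0,0,0.003],1]]'; python3 -m pendant '[[[0,0,0],[0,0,0.001],1],[[0,0,0],[0,0,0.003],1],[[0,0,0],[0,0,0.003],1]]';python3 -m pendant '[[[0,0,0],[0,0,0.001],1],[[0,0,0],[0,0,0.001],1],[[0,0,0],[0,0,0.001],1]]';python3 st.py 11
```

```text
time_s: 11.4
eef_pos: [0.4913, 0.0035, 0.1547]
tool_rot: [0.09, 0.996, 0.0, 0.0]
force: [0.3, 0.0, -1.7]
finger_gap: 0.0157
time_s: 11.7
eef_pos: [0.4913, 0.0035, 0.1577]
tool_rot: [0.09, 0.996, 0.0, 0.0]
force: [1.4, 0.5, -2.8]
finger_gap: 0.0158
time_s: 12.0
eef_pos: [0.4911, 0.0035, 0.1585]
tool_rot: [0.09, 0.996, -0.0, 0.0]
force: [0.1, 0.0, -2.5]
finger_gap: 0.0155
12.1 F [ 0.57  0.19 -1.71] M [0.097 0.128 0.042] az 169.67 e [0.4911 0.0035 0.1585] kin axis 0.6264 -0.0212 up [ 0.e+00 -1.e-04 -1.e+00] j7 1.4
```

```bash
python3 -m pendant '[[[0,0,0],[0,0,0.001],1],[[0,0,0],[0,0,0.001],1],[[0,0,0],[0,0,0.001],1]]'; python3 -m pendant '[[[0,0,0],[0,0,0.001],1],[[0,0,0],[0,0,0.001],1],[[0,0,0],[0,0,0.001],1]]';python3 -m pendant '[[[0,0,0],[0,0,0.001],1],[[0,0,0],[0,0,0.001],1],[[0,0,0],[0,0,0.001],1]]';python3 st.py 12
```

```text
time_s: 12.4
eef_pos: [0.4911, 0.0035, 0.1595]
tool_rot: [0.09, 0.996, -0.0, -0.0]
force: [0.5, -0.7, -2.8]
finger_gap: 0.0154
time_s: 12.7
eef_pos: [0.491, 0.0035, 0.1604]
tool_rot: [0.09, 0.996, -0.0, -0.0]
force: [0.5, -0.5, -4.2]
finger_gap: 0.0154
time_s: 13.0
eef_pos: [0.4909, 0.0035, 0.1614]
tool_rot: [0.09, 0.996, -0.0, -0.0]
force: [-0.1, 0.5, -6.6]
finger_gap: 0.0155
13.1 F [-0.31  0.57 -5.4 ] M [0.273 0.687 0.085] az 169.67 e [0.4909 0.0035 0.1614] kin axis 0.6262 -0.0212 up [-4.e-04 -1.e-04 -1.e+00] j7 1.4
```

```bash
python3 -m pendant '[[[-0.003,-0.014,0],[0,0,-0.001],1],[[-0.0055,-0.028,0],[0,0,-0.0018],1],[[-0.0075,-0.041,0],[0,0,-0.0025],1],[[-0.0075,-0.041,0],[0,0,-0.0025],1],[[-0.0075,-0.041,0],[0,0,-0.0025],1]]';python3 st.py 13
python3 - <<'E'
import numpy as np
c=np.array([.6263,-.0212]);f0=169.67
P=lambda t:c+.1375*np.array([np.cos(np.radians(f0+t)),np.sin(np.radians(f0+t))])
for a,b in((0,10),(10,20),(20,30),(30,40),(40,48)):
    print(a,b,'turn',np.radians(b-a)/.5,[((P(t)-P(a))*1).round(4).tolist()+[t] for t in np.arange(a+2,b+.1,2)])
E
```

```text
time_s: 13.6
eef_pos: [0.4912, 0.0036, 0.159]
tool_rot: [0.09, 0.996, -0.001, 0.01]
force: [1.7, -0.6, -5.3]
finger_gap: 0.0154
13.7 F [ 1.35  0.66 -5.26] M [0.174 0.383 0.139] az 169.67 e [0.4911 0.0035 0.159 ] kin axis 0.6264 -0.0211 up [ 0.0204 -0.0037 -0.9998] j7 1.39
0 10 turn 0.3490658503988659 [[-0.0008, -0.0047, np.float64(2.0)], [-0.0014, -0.0095, np.float64(4.0)], [-0.0018, -0.0143, np.float64(6.0)], [-0.0021, -0.0191, np.float64(8.0)], [-0.0022, -0.0239, np.float64(10.0)]]
10 20 turn 0.3490658503988659 [[0.0001, -0.0048, np.float64(12.0)], [0.0003, -0.0096, np.float64(14.0)], [0.0007, -0.0144, np.float64(16.0)], [0.0012, -0.0191, np.float64(18.0)], [0.002, -0.0239, np.float64(20.0)]]
20 30 turn 0.3490658503988659 [[0.0009, -0.0047, np.float64(22.0)], [0.0019, -0.0094, np.float64(24.0)], [0.0032, -0.014, np.float64(26.0)], [0.0045, -0.0186, np.float64(28.0)], [0.0061, -0.0232, np.float64(30.0)]]
30 40 turn 0.3490658503988659 [[0.0017, -0.0045, np.float64(32.0)], [0.0035, -0.0089, np.float64(34.0)], [0.0055, -0.0133, np.float64(36.0)], [0.0077, -0.0176, np.float64(38.0)], [0.01, -0.0218, np.float64(40.0)]]
40 48 turn 0.2792526803190927 [[0.0024, -0.0041, np.float64(42.0)], [0.005, -0.0082, np.float64(44.0)], [0.0078, -0.0121, np.float64(46.0)], [0.0106, -0.016, np.float64(48.0)]]
```

View pics/o13.png

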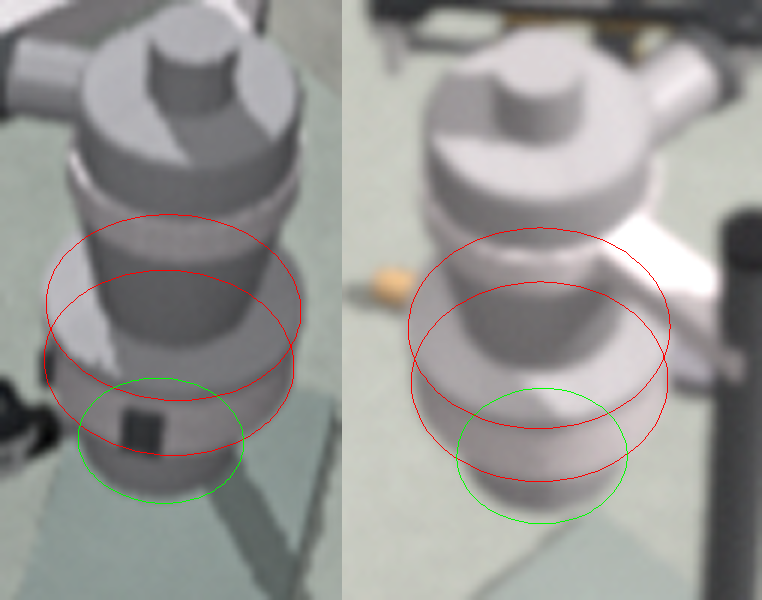

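```bash
python3 -m pendant '[[[0,0,0.035],[-0.0004,-0.0023,0.0003],1],[[0,0,0.07],[-0.0008,-0.0047,0.0006],1],[[0,0,0.105],[-0.0011,-0.0071,0.0008],1],[[0,0,0.14],[-0.0014,-0.0095,0.001],1],[[0,0,0.175],[-0.0016,-0.0119,0.0011],1],[[0,0,0.21],[-0.0018,-0.0143,0.0012],1]]';python3 st.py 14
```

```text
time_s: 14.3
eef_pos: [0.4892, -0.0111, 0.1601]
tool_rot: [0.037, 0.999, -0.0, 0.01]
force: [-0.5, 1.1, -6.7]
finger_gap: 0.0157
14.4 F [-0.78  0.69 -5.76] M [ 0.158  0.786 -0.002] az 175.71 e [ 0.4892 -0.0112  0.1602] kin axis 0.6264 -0.0215 up [ 0.0207 -0.0017 -0.9998] j7 1.52
```

```bash
python3 -m pendant '[[[0,0,0.07],[-0.0003,-0.0048,0.0004],1],[[0,0,0.105],[-0.0004,-0.0072,0.0006],1],[[0,0,0.14],[-0.0004,-0.0096,0.0008],1],[[0,0,0.175],[-0.0004,-0.012,0.001],1],[[0,0,0.21],[-0.0003,-0.0144,0.0012],1],[[0,0,0.245],[-0.0002,-0.0168,0.0014],1],[[0,0,0.28],[-0.0001,-0.0192,0.0016],1],[[0,0,0.315],[0.0001,-0.0216,0.0018],1],[[0,0,0.35],[0.0003,-0.024,0.002],1]]';python3 st.py 15
```

```text
time_s: 15.3
eef_pos: [0.4896, -0.035, 0.1622]
tool_rot: [-0.051, 0.999, 0.0, 0.01]
force: [-0.2, 0.5, -7.6]
finger_gap: 0.0157
15.4 F [-0.43  0.12 -7.42] M [0.108 0.902 0.105] az -174.26 e [ 0.4896 -0.0352  0.1622] kin axis 0.6264 -0.0214 up [ 0.0207  0.002  -0.9998] j7 1.75
```

```bash
python3 -m pendant '[[[0,0,0.07],[0.0005,-0.0047,0],1],[[0,0,0.14],[0.0013,-0.0095,-0.0005],1],[[0,0,0.21],[0.0022,-0.0142,-0.0005],1],[[0,0,0.279],[0.0032,-0.0189,-0.0005],1],[[0,0,0.349],[0.0045,-0.0235,-0.0005],1],[[0,0,0.419],[0.0058,-0.0281,-0.0005],1],[[0,0,0.489],[0.0074,-0.0327,-0.0005],1],[[0,0,0.489],[0.0074,-0.0327,-0.0005],1]]';python3 st.py 16
```

```text
time_s: 16.2
eef_pos: [0.4974, -0.068, 0.1619]
tool_rot: [-0.171, 0.985, 0.002, 0.011]
force: [0.3, 1.1, -5.6]
finger_gap: 0.0156
16.3 F [ 0.57 -0.84 -5.51] M [-0.028  0.509  0.028] az -160.36 e [ 0.4972 -0.0675  0.1617] kin axis 0.6267 -0.0213 up [ 0.02    0.0069 -0.9998] j7 2.07
```

```bash
python3 -m pendant '[[[0,0,0.07],[0.0017,-0.0045,0],1],[[0,0,0.14],[0.0035,-0.0089,0],1],[[0,0,0.21],[0.0055,-0.0133,0],1],[[0,0,0.279],[0.0077,-0.0176,0],1],[[0,0,0.349],[0.01,-0.0218,0],1],[[0,0,0.419],[0.0124,-0.0259,0],1],[[0,0,0.489],[0.015,-0.03,0],1],[[0,0,0.5585],[0.0178,-0.0339,0],1],[[0,0,0.5585],[0.0178,-0.0339,0],1]]';python3 st.py 17
python3 - <<'E'
import numpy as np
c=np.array([.6265,-.0213]);f0=169.67
P=lambda t:c+.1375*np.array([np.cos(np.radians(f0+t)),np.sin(np.radians(f0+t))])
for a in range(46,58):
    print(a,(P(a+1)-P(a)).round(5))
E
```

```text
time_s: 17.2
eef_pos: [0.5152, -0.1017, 0.1618]
tool_rot: [-0.306, 0.952, 0.003, 0.01]
force: [0.8, -0.8, -4.2]
finger_gap: 0.0154
17.3 F [ 1.09 -0.29 -4.46] M [-0.285  0.208 -0.136] az -144.37 e [ 0.5149 -0.1012  0.1617] kin axis 0.6267 -0.0212 up [ 0.0173  0.012  -0.9998] j7 2.44
46 [ 0.00142 -0.00194]
47 [ 0.00145 -0.00191]
48 [ 0.00148 -0.00189]
49 [ 0.00152 -0.00186]
50 [ 0.00155 -0.00183]
51 [ 0.00158 -0.00181]
52 [ 0.00161 -0.00178]
53 [ 0.00164 -0.00175]
54 [ 0.00167 -0.00172]
55 [ 0.0017  -0.00169]
56 [ 0.00173 -0.00166]
57 [ 0.00176 -0.00163]
```

```bash
python3 -m pendant '[[[0,0,0.035],[0.0014,-0.0019,0],1],[[0,0,0.07],[0.0029,-0.0038,0],1],[[0,0,0.105],[0.0044,-0.0057,0],1],[[0,0,0.14],[0.0059,-0.0076,0],1],[[0,0,0.14],[0.0059,-0.0076,0],1]]';python3 st.py 18;  python3 -m pendant '[[[0,0,0.035],[0.0016,-0.0018,0],1],[[0,0,0.07],[0.0031,-0.0036,0],1],[[0,0,0.07],[0.0031,-0.0036,0],1]]';python3 st.py 19
```

```text
time_s: 17.8
eef_pos: [0.521, -0.1093, 0.1617]
tool_rot: [-0.34, 0.94, 0.003, 0.01]
force: [1.1, -0.3, -5.4]
finger_gap: 0.0156
17.9 F [ 1.77 -1.28 -5.23] M [-0.504  0.042 -0.162] az -140.29 e [ 0.5208 -0.1092  0.1616] kin axis 0.6266 -0.0213 up [ 0.0161  0.0131 -0.9998] j7 2.53
time_s: 18.2
eef_pos: [0.5241, -0.1129, 0.1617]
tool_rot: [-0.357, 0.934, 0.004, 0.01]
force: [1.4, 0.8, -4.3]
finger_gap: 0.0155
18.3 F [ 2.33  0.35 -4.25] M [-0.398  0.085 -0.241] az -138.27 e [ 0.5239 -0.1127  0.1617] kin axis 0.6266 -0.0212 up [ 0.0157  0.0137 -0.9998] j7 2.57
```

```bash
python3 -m pendant '[[[0,0,0.018],[0.0008,-0.0009,0],1],[[0,0,0.035],[0.0016,-0.0018,0],1],[[0,0,0.035],[0.0016,-0.0018,0],1]]';python3 st.py 20;  python3 -m pendant '[[[0,0,0.018],[0.0008,-0.0009,0],1],[[0,0,0.035],[0.0016,-0.0018,0],1],[[0,0,0.035],[0.0016,-0.0018,0],1]]';python3 st.py 21
```

```text
time_s: 18.6
eef_pos: [0.5256, -0.1145, 0.1617]
tool_rot: [-0.365, 0.931, 0.004, 0.01]
force: [2.1, -0.5, -4.6]
finger_gap: 0.0156
18.7 F [ 2.02 -0.49 -3.67] M [-0.42   0.052 -0.193] az -137.27 e [ 0.5255 -0.1144  0.1617] kin axis 0.6265 -0.0211 up [ 0.0154  0.014  -0.9998] j7 2.59
time_s: 19.0
eef_pos: [0.5271, -0.1163, 0.1617]
tool_rot: [-0.373, 0.928, 0.004, 0.01]
force: [1.8, 0.2, -5.6]
finger_gap: 0.0154
19.1 F [ 2.1   0.61 -4.93] M [-0.348  0.058 -0.244] az -136.27 e [ 0.5271 -0.1163  0.1617] kin axis 0.6264 -0.0212 up [ 0.0152  0.0143 -0.9998] j7 2.61
```

```bash
python3 -m pendant '[[[0,0,0.018],[0.0008,-0.0009,0],1],[[0,0,0.035],[0.0017,-0.0017,0],1],[[0,0,0.035],[0.0017,-0.0017,0],1]]';python3 st.py 22;  python3 -m pendant '[[[0,0,0.018],[0.0008,-0.0009,0],1],[[0,0,0.035],[0.0017,-0.0017,0],1],[[0,0,0.035],[0.0017,-0.0017,0],1]]';python3 st.py 23
```

```text
time_s: 19.4
eef_pos: [0.5288, -0.118, 0.1616]
tool_rot: [-0.381, 0.925, 0.004, 0.01]
force: [2.3, 1.1, -5.3]
finger_gap: 0.0154
19.5 F [ 2.41 -0.63 -5.21] M [-0.292  0.053 -0.285] az -135.26 e [ 0.5288 -0.1179  0.1616] kin axis 0.6264 -0.0211 up [ 0.0148  0.0146 -0.9998] j7 2.63
time_s: 19.8
eef_pos: [0.5305, -0.1198, 0.1616]
tool_rot: [-0.389, 0.921, 0.004, 0.01]
force: [1.7, 1.6, -6.5]
finger_gap: 0.0154
19.9 F [ 3.51  0.48 -6.22] M [-0.285 -0.009 -0.453] az -134.27 e [ 0.5305 -0.1197  0.1617] kin axis 0.6265 -0.0213 up [ 0.0146  0.0148 -0.9998] j7 2.65
```

```bash
python3 -m pendant '[[[0,0,0.009],[0.0004,-0.0004,0],1],[[0,0,0.018],[0.0009,-0.0008,0],1],[[0,0,0.018],[0.0009,-0.0008,0],1]]';python3 st.py 24
```

```text
time_s: 20.2
eef_pos: [0.5313, -0.1206, 0.1617]
tool_rot: [-0.393, 0.92, 0.004, 0.01]
force: [2.1, 0.9, -7.5]
finger_gap: 0.0159
20.3 F [ 2.11  0.92 -6.05] M [-0.418  0.061 -0.547] az -133.75 e [ 0.5313 -0.1205  0.1617] kin axis 0.6264 -0.0212 up [ 0.0145  0.0149 -0.9998] j7 2.66
```

View pics/o24.png

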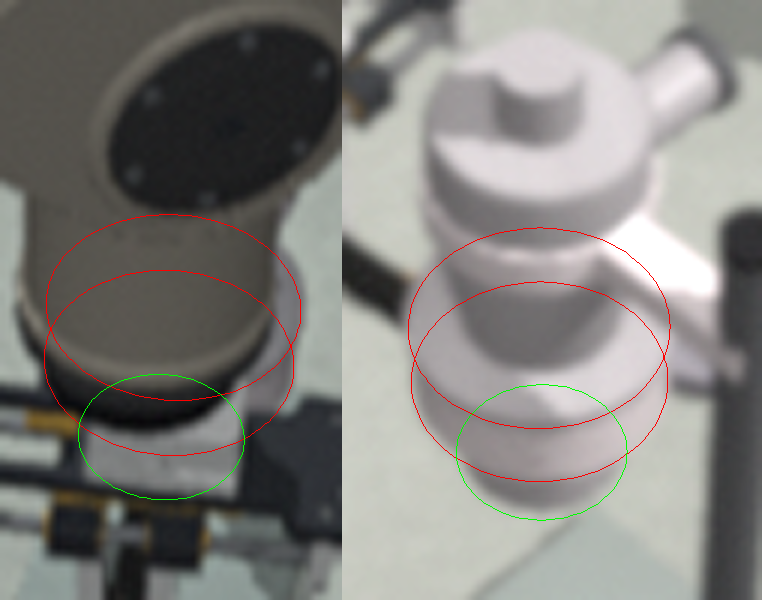

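```bash
python3 -m pendant '[[[0,0,-0.018],[-0.0008,0.0009,0],1],[[0,0,-0.018],[-0.0008,0.0009,0],1]]'; python3 -m pendant '[[[0,0,0],[0,0,-0.0005],1],[[0,0,0],[0,0,-0.001],1],[[0,0,0],[0,0,-0.001],1]]';python3 st.py 25;python3 -m pendant '[[[0,0,0],[0,0,-0.0005],1],[[0,0,0],[0,0,-0.001],1],[[0,0,0],[0,0,-0.001],1]]';python3 st.py 26
```

```text
time_s: 20.5
eef_pos: [0.5304, -0.1196, 0.1617]
tool_rot: [-0.388, 0.921, 0.004, 0.01]
force: [2.1, -1.7, -7.0]
finger_gap: 0.0157
time_s: 20.8
eef_pos: [0.5305, -0.1196, 0.1606]
tool_rot: [-0.389, 0.921, 0.004, 0.01]
force: [2.2, -1.1, -5.2]
finger_gap: 0.0155
20.9 F [ 2.9  -1.97 -5.78] M [-0.686  0.012 -0.461] az -134.26 e [ 0.5305 -0.1196  0.1607] kin axis 0.6265 -0.0211 up [ 0.0145  0.0148 -0.9998] j7 2.65
time_s: 21.2
eef_pos: [0.5307, -0.1196, 0.1597]
tool_rot: [-0.389, 0.921, 0.004, 0.01]
force: [2.2, -1.5, -3.3]
finger_gap: 0.0157
21.3 F [ 2.75 -1.31 -3.58] M [-0.429 -0.15  -0.457] az -134.26 e [ 0.5307 -0.1195  0.1598] kin axis 0.6266 -0.021 up [ 0.0149  0.0149 -0.9998] j7 2.65
```

```bash
python3 -m pendant '[[[0,0,0],[0,0,-0.0005],1],[[0,0,0],[0,0,-0.001],1],[[0,0,0],[0,0,-0.001],1]]';python3 st.py 27;python3 -m pendant '[[[0,0,0],[0,0,-0.0005],1],[[0,0,0],[0,0,-0.001],1],[[0,0,0],[0,0,-0.001],1]]';python3 st.py 28
```

```text
time_s: 21.6
eef_pos: [0.5308, -0.1195, 0.1589]
tool_rot: [-0.389, 0.921, 0.004, 0.01]
force: [1.6, -0.9, -0.0]
finger_gap: 0.0154
21.7 F [2.4  0.07 0.64] M [-0.094 -0.431 -0.429] az -134.26 e [ 0.5308 -0.1195  0.1589] kin axis 0.6268 -0.021 up [ 0.0152  0.0149 -0.9998] j7 2.65
time_s: 22.0
eef_pos: [0.531, -0.1194, 0.1581]
tool_rot: [-0.389, 0.921, 0.004, 0.01]
force: [2.4, 0.1, 5.8]
finger_gap: 0.0156
22.1 F [ 1.91 -0.23  5.89] M [ 0.233 -0.415 -0.441] az -134.26 e [ 0.531  -0.1195  0.1581] kin axis 0.627 -0.021 up [ 0.0157  0.0151 -0.9998] j7 2.65
```

```bash
python3 -m pendant '[[[0,0,0],[0,0,0.0008],1],[[0,0,0],[0,0,0.0008],1]]';python3 -m pendant '[[[0,0,0],[0,0,0],0.5],[[0,0,0],[0,0,0],0.5],[[0,0,0],[0,0,0],0.5],[[0,0,0],[0,0,0],0.5]]'; python3 st.py 29; python3 -c "
from h import *
cv2.imwrite('pics/w29.png',snapshot('wrist'))"
```

```text
time_s: 22.3
eef_pos: [0.5308, -0.1195, 0.1587]
tool_rot: [-0.389, 0.921, 0.004, 0.01]
force: [3.7, -0.4, 3.5]
finger_gap: 0.0155
time_s: 22.7
eef_pos: [0.5303, -0.1195, 0.1583]
tool_rot: [-0.389, 0.921, 0.004, 0.009]
force: [-0.8, 0.7, 0.1]
finger_gap: 0.0233
22.8 F [-0.53 -0.94 -0.32] M [ 0.043  0.086 -0.042] az -134.25 e [ 0.5304 -0.1195  0.1584] kin axis 0.6263 -0.021 up [ 0.0142  0.0149 -0.9998] j7 2.65
```

View pics/w29.png

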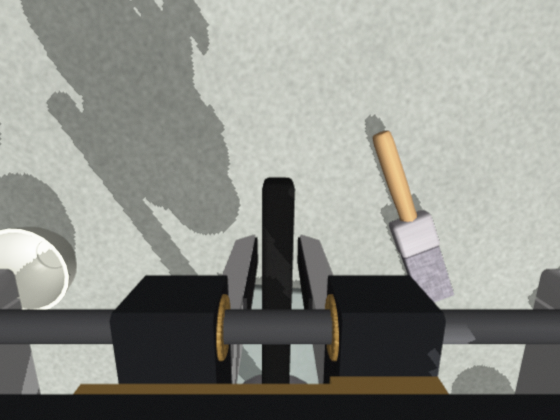

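View pics/o29.png

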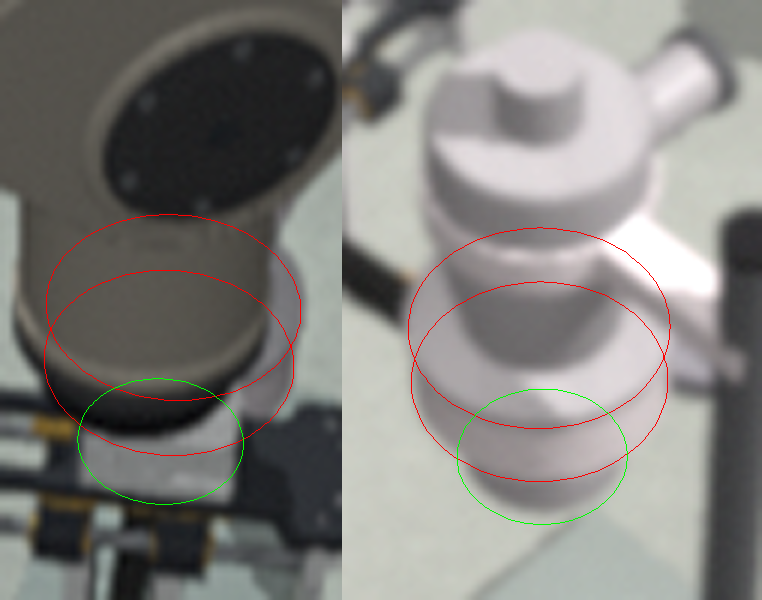

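```bash
python3 -m pendant '[[[0,0,0],[0.0014,-0.0014,0],0.5],[[0,0,0],[0.0028,-0.0028,0],0.5],[[0,0,0],[0.0028,-0.0028,0],0.5]]';python3 st.py 30;python3 -m pendant '[[[0,0,0],[0.0007,-0.0007,0],0.5],[[0,0,0],[0.0007,-0.0007,0],0.5]]';python3 st.py 31
```

```text
time_s: 23.15
eef_pos: [0.5335, -0.1226, 0.1585]
tool_rot: [-0.389, 0.921, 0.004, 0.01]
force: [0.7, 0.2, -0.9]
finger_gap: 0.024
23.25 F [ 0.17  0.81 -0.02] M [0.049 0.075 0.041] az -134.27 e [ 0.5333 -0.1224  0.1584] kin axis 0.6293 -0.024 up [ 0.0145  0.0148 -0.9998] j7 2.66
time_s: 23.45
eef_pos: [0.534, -0.123, 0.1584]
tool_rot: [-0.389, 0.921, 0.004, 0.01]
force: [-0.6, -0.2, -0.3]
finger_gap: 0.0237
23.55 F [-0.67 -0.13 -0.23] M [0.122 0.178 0.001] az -134.26 e [ 0.534  -0.123   0.1584] kin axis 0.6299 -0.0246 up [ 0.0144  0.0149 -0.9998] j7 2.66
```

```bash
python3 -m pendant '[[[0,0,0],[0.0007,-0.0007,0],0.5],[[0,0,0],[0.0007,-0.0007,0],0.5]]';python3 st.py 32;python3 -m pendant '[[[0,0,0],[0.0007,-0.0007,0],0.5],[[0,0,0],[0.0007,-0.0007,0],0.5]]';python3 st.py 33;python3 -c "
from h import *
cv2.imwrite('pics/w33.png',snapshot('wrist'))"
```

```text
time_s: 23.75
eef_pos: [0.5347, -0.1238, 0.1584]
tool_rot: [-0.389, 0.921, 0.004, 0.01]
force: [-0.6, 1.6, -0.8]
finger_gap: 0.0235
23.85 F [-0.67  0.25 -0.96] M [0.131 0.287 0.024] az -134.26 e [ 0.5347 -0.1238  0.1584] kin axis 0.6306 -0.0253 up [ 0.0144  0.0148 -0.9998] j7 2.66
time_s: 24.05
eef_pos: [0.5354, -0.1245, 0.1584]
tool_rot: [-0.389, 0.921, 0.004, 0.01]
force: [-1.1, -0.0, -0.9]
finger_gap: 0.0236
24.15 F [-1.37 -0.91 -1.35] M [0.004 0.292 0.003] az -134.26 e [ 0.5354 -0.1245  0.1584] kin axis 0.6314 -0.0261 up [ 0.0145  0.0148 -0.9998] j7 2.66
```

View pics/w33.png

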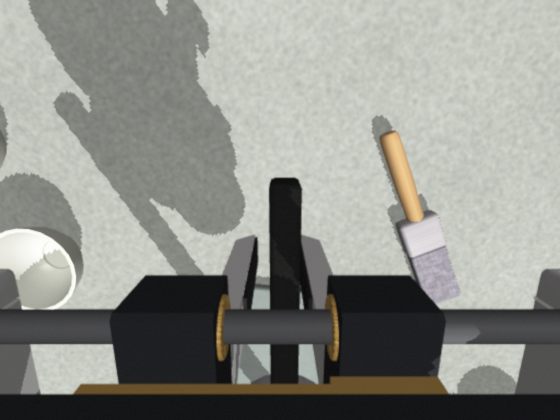

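```bash
python3 -m pendant '[[[0,0,0],[0.0007,-0.0007,0],0.5],[[0,0,0],[0.0007,-0.0007,0],0.5]]';python3 st.py 34;python3 -m pendant '[[[0,0,0],[0.0007,-0.0007,0],0.5],[[0,0,0],[0.0007,-0.0007,0],0.5]]';python3 st.py 35;python3 -c "
from h import *
cv2.imwrite('pics/w35.png',snapshot('wrist'))
for k in (29,33,35):
    g=cv2.imread(f'pics/w{k}.png').sum(2)
    for r in (185,215,225): print(k,r,np.where(g[r,255:310]<140)[0][[0,-1]]+255)
    print(k,np.where(g[230:300,230:330].max(0)>0)[0][:1])
"
```

```text
time_s: 24.4
eef_pos: [0.5361, -0.1252, 0.1584]
tool_rot: [-0.389, 0.921, 0.004, 0.01]
force: [-1.1, 0.2, 0.5]
finger_gap: 0.0237
24.5 F [-1.31 -0.01 -0.74] M [0.044 0.452 0.002] az -134.26 e [ 0.5361 -0.1252  0.1584] kin axis 0.6321 -0.0267 up [ 0.0145  0.0149 -0.9998] j7 2.67
time_s: 24.7
eef_pos: [0.5366, -0.1257, 0.1584]
tool_rot: [-0.389, 0.921, 0.004, 0.009]
force: [-4.2, 1.9, 0.0]
finger_gap: 0.0234
24.8 F [-4.03  2.37 -0.04] M [0.506 1.05  0.043] az -134.25 e [ 0.5366 -0.1257  0.1584] kin axis 0.6326 -0.0272 up [ 0.0141  0.0151 -0.9998] j7 2.67
29 185 [264 292]
29 215 [263 292]
29 225 [263 292]
29 [0]
33 185 [270 299]
33 215 [270 300]
33 225 [270 299]
33 [0]
35 185 [270 298]
35 215 [270 299]
35 225 [270 299]
35 [0]
```

```bash
python3 -m pendant '[[[0,0,0],[-0.0015,0.0015,0],0.5],[[0,0,0],[-0.0029,0.0028,0],0.5],[[0,0,0],[-0.0029,0.0028,0],0],[[0,0,0],[-0.0029,0.0028,0],0],[[0,0,0],[-0.0029,0.0028,0],-0.2],[[0,0,0],[-0.0029,0.0028,0],-0.2],[[0,0,0],[-0.0029,0.0028,0],-0.2]]';python3 st.py 36;python3 -c "
from h import *
cv2.imwrite('pics/w36.png',snapshot('wrist'))"
```

```text
time_s: 25.55
eef_pos: [0.534, -0.1231, 0.1585]
tool_rot: [-0.389, 0.921, 0.004, 0.01]
force: [0.1, -0.2, -0.1]
finger_gap: 0.0558
25.65 F [-0.15 -0.07 -0.57] M [0.079 0.064 0.019] az -134.26 e [ 0.5339 -0.1231  0.1584] kin axis 0.6299 -0.0246 up [ 0.0145  0.0148 -0.9998] j7 2.66
```

View pics/w36.png

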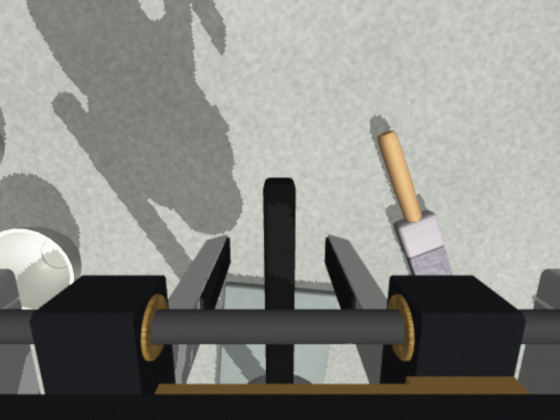

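The handle is centred between open fingers, and both fingers are clear of it. Retract upward, then outward.

```bash
python3 -m pendant '[[[0,0,0],[0,0,0.015],-0.2],[[0,0,0],[0,0,0.035],-0.2],[[0,0,0],[0,0,0.06],-0.2],[[0,0,0],[-0.01,-0.01,0.075],-0.2],[[0,0,0],[-0.03,-0.03,0.09],-0.2],[[0,0,0],[-0.055,-0.055,0.1],-0.2],[[0,0,0],[-0.055,-0.085,0.1],-0.2],[[0,0,-0.2],[-0.055,-0.12,0.1],-0.2],[[0,0,-0.4],[-0.055,-0.15,0.1],-0.2],[[0,0,-0.4],[-0.055,-0.15,0.1],-0.2]]';python3 st.py 37;python3 -c "
from h import *
cv2.imwrite('pics/w37.png',snapshot('wrist'))"
```

```text
time_s: 26.7
eef_pos: [0.4768, -0.2778, 0.2584]
tool_rot: [-0.29, 0.957, 0.002, 0.01]
force: [0.8, 0.2, 0.1]
finger_gap: 0.0562
26.8 F [ 0.2   0.01 -0.34] M [0.079 0.025 0.077] az -145.79 e [ 0.4779 -0.2739  0.2582] kin axis 0.5916 -0.1966 up [ 0.0167  0.0118 -0.9998] j7 2.69
```

View pics/o37.png

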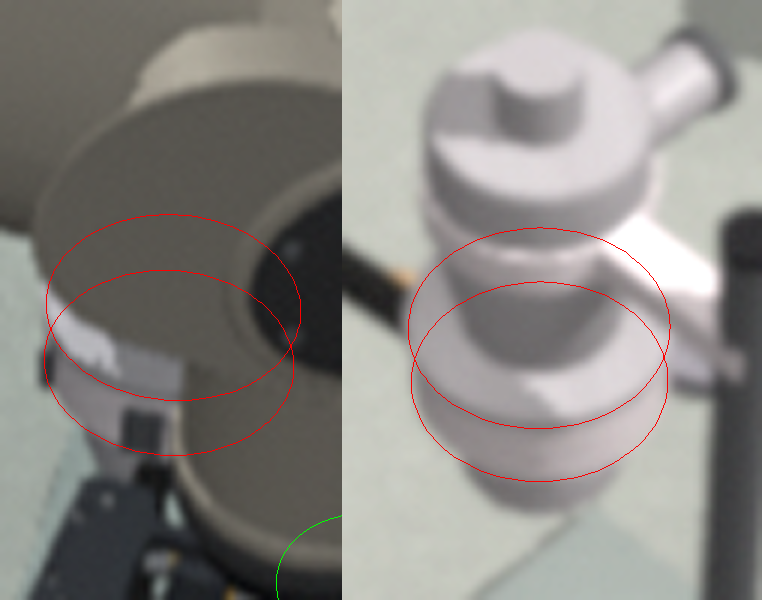

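View pics/s37.png

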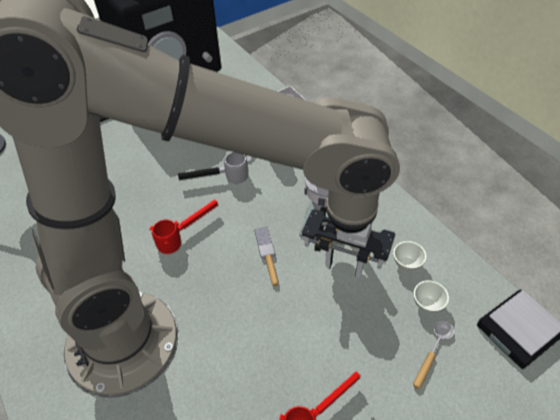

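View pics/c37.png

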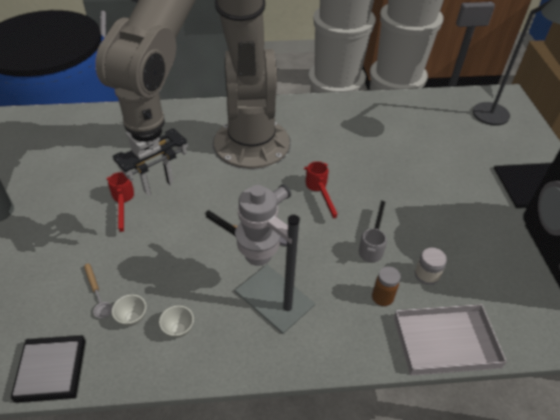

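```bash
python3 -m pendant '[[[0,0,-0.2],[0,0,0.02],-0.2],[[0,0,-0.45],[0,-0.03,0.04],-0.2],[[0,0,-0.7],[0,-0.07,0.05],-0.2],[[0,0,-0.8],[0,-0.11,0.05],-0.2],[[0,0,-0.8],[0,-0.15,0.05],-0.2],[[0,0,-0.8],[0,-0.15,0.05],-0.2],[[0,0,-0.8],[0,-0.15,0.05],-0.2]]';python3 st.py 38;python3 -c "
from h import *
a=cv2.imread('pics/s38.png');b=cv2.imread('pics/c38.png')
cv2.imwrite('pics/z38.png',np.hstack([cv2.resize(a[150:250,250:350],(400,400),interpolation=2),cv2.convertScaleAbs(cv2.resize(b[180:280,195:295],(400,400),interpolation=2),alpha=1.7)]))"
```

```text
time_s: 27.55
eef_pos: [0.4788, -0.4226, 0.3079]
tool_rot: [-0.099, 0.995, 0.001, 0.01]
force: [-0.5, 1.3, -0.0]
finger_gap: 0.0567
27.65 F [-0.22  0.52 -0.6 ] M [ 0.01  -0.019  0.016] az -168.5 e [ 0.4795 -0.4214  0.3083] kin axis 0.6142 -0.394 up [ 0.0205  0.005  -0.9998] j7 2.58
```

View pics/z38.png

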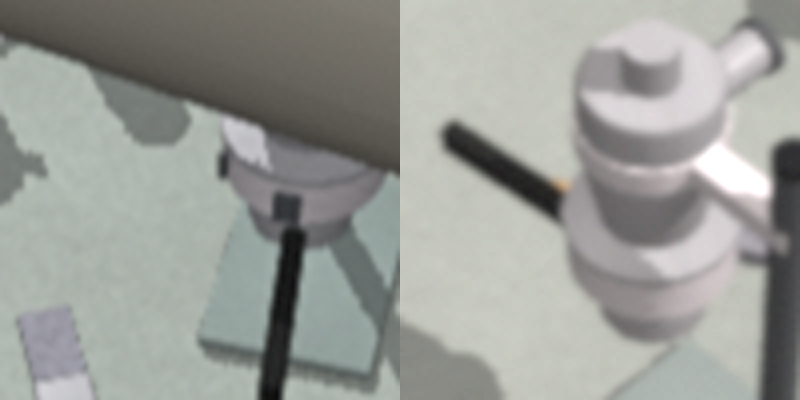

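View pics/s38.png

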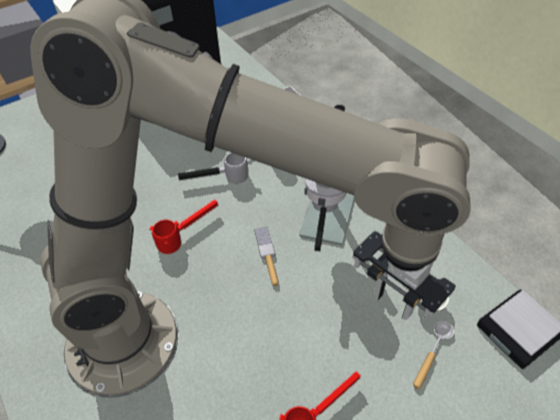

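```bash
python3 - <<'E'
from h import *
def tri(a,b):
    o1,d1=ray(C["scene"],a);o2,d2=ray(C["side"],b)
    s=np.linalg.lstsq(np.c_[d1,-d2],o2-o1,rcond=None)[0];p,q=o1+d1*s[0],o2+d2*s[1];return (p+q)/2,np.linalg.norm(p-q)
a=cv2.imread('pics/s38.png');b=cv2.imread('pics/c38.png')
cv2.imwrite('pics/z39.png',np.hstack([cv2.resize(a[195:255,295:355],(400,400),interpolation=2),cv2.convertScaleAbs(cv2.resize(b[195:255,195:255],(400,400),interpolation=2),alpha=1.7)]))
p,e=tri((207.5,212.5),(319,247.5));print(p,e,np.degrees(np.arctan2(p[1]+.0197,p[0]-.631))%360,np.hypot(p[1]+.0197,p[0]-.631))
E
```

```text
[ 0.50586264 -0.15151095  0.18089103] 0.006330773418019358 226.4877796124625 0.18175116432532007
```

View pics/z39.png

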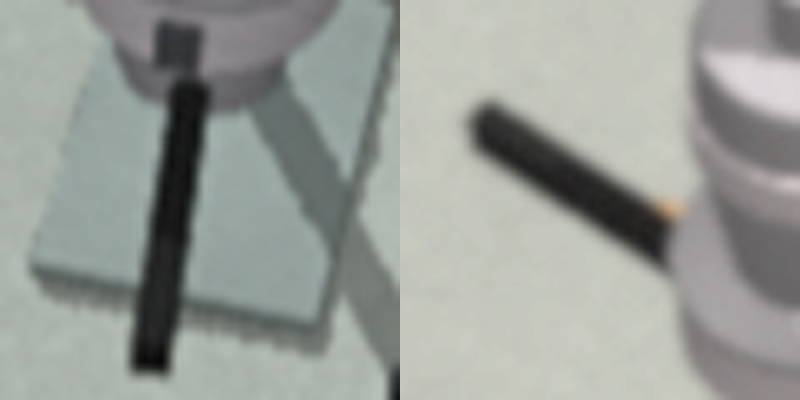

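```bash
python3 -c "
from workcell import *
print(sense()['force'],sense()['time_s']);print(finish_job())"
```

```text
[-0.22094673  0.52019954 -0.60227299] 27.65
the job is handed in; nothing more can be done
None
```

The chaff cup is hanging by itself in the separator, turned to the stop, and I handed the job in at 27.7 s with the robot clear of everything.

**What I did:** I picked the pan with the three lugs, gripped its handle and offered it up under the collar. The first try missed the notches: the lugs stopped against the ledges at about 8 N. I backed off and turned 5.4° further counter-clockwise, where the lugs went in freely. I then turned the cup about 56° with little side force until the twist rose at the stop, and lowered it until the lugs carried it.

**Last checks:**
- **Seating:** The cup stayed up when I released the grip. Pushing the handle on with the open fingers met a hard stop at about 4.7 N after a few millimetres, which fits the stated play. I did not turn it back to confirm the seats hold it, and a direct height measurement was too coarse to settle it. That it is in the seats rests on the stop, the angle, and the weight being carried about 1.5 mm above the plate's rest height.
- **Final position:** The camera images put the handle at about 226.5°, roughly 6° past the nominal locked direction. This matches the notches being found about 5° off nominal.
- **Everything else on the bench:** In the last pictures the scoop, brush, bowls, jar, tin, spoon and red look-alikes look unmoved.

**Disagreement between measurements:** The cameras and the arm's own position differed by 2–4 mm on where the cup was, so I aligned it to the collar by comparing the two within the same images.

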